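# Hang the drying caddies on the balance rack

### The arm

A 6-joint arm with a two-finger parallel gripper is mounted at the origin on the work surface. World frame = base frame: x ahead of the robot, y to its left, z up, the work surface at z = 0. Lengths are in mm, angles in degrees, forces in N, time in s.
With the tool pointing down it reaches from about 350 to 850 mm from the base axis. Payload 8.1 kg.
Tool frame: the origin (TCP) lies midway between the tips of the shut fingers; the grasp point (between the pads) lies hold_point_z behind it (hold_point_z is the distance from the TCP to the grasp point, in mm); z points along the fingers, x is the direction in which the jaws open and shut, and the axes are right-handed (so a half turn about z gives the same grasp; the last joint's range is limited). The gripper opens to 85 mm and grips with 20 to 120 N. Pads are 22 mm wide; open, the fingers measure 114 mm over their backs; the gripper's body (76 mm by 85 mm) begins 54 mm behind the grasp point. The pads swing forward as they close: fully open they stand 13 mm farther back than shut.
Start: joints at [-80.638, 7.471, 85.268, -0, 87.261, -4.893], TCP at [147.765, -581.525, 231.292] pointing down, gripper open.
Joint ranges: [-169.43, 169.43], [-51.17, 129.36], [1.28, 143.12], [-76.62, 256.62], [0, 156.53], [-152.29, 152.29]. Speed limits (degrees/s): [136.94, 136.94, 159.86, 180, 180, 180].

### API

Orientations are given as [roll, pitch, yaw] about the fixed x, y, z axes, in that order (R = Rz(yaw) Ry(pitch) Rx(roll)).
In Python, from bench import * gives the robot as it stands.
- The arm moves only by the shell command python3 -m pendant 'ROWS' [OPENING] [FORCE]. ROWS is JSON, a list that holds one entry, the list of rows, each a list of 4 numbers: the shift along the tool's x, y, z normalised to -1 to 1, where 1 is 0.02 m, then the turn about the tool's z normalised to -1 to 1, where 1 is 0.08 rad. A call has exactly 10 rows; each row shifts and turns the pose as measured when the row begins, along the tool's axes as they then stand; what a row does not reach is not made up. A row lasts 1/12 s, in which the tool goes at most 41.7 mm and 7.16 degrees, less where a joint would pass 70% of its speed; a pose out of reach is approached as far as the arm can. A call with a number of a shift or a turn outside -1 to 1 is refused whole. A call with a gripper value outside its range is refused whole. OPENING is the gripper's target within -1 to 1 (fully open at 1, half-way at 0, shut at -1), set as the call begins (- or left out, the last holds). The fingers move at their own pace and stop on an object; FORCE is the grip in N (left out, the last holds). Time passes only in rows, so rows that do not move let the fingers close, or fill a call up. It gives the time, the measured TCP pose, the force and the opening at its end, in the units of the state.
- sense(): the state, without advancing time (a new reading comes with each control period).
- snapshot(name): name is "scene" or "top"; returns the picture (384x512x3 uint8, red, green, blue); there is no depth.
- calibration(name): a dict with "mtx" (3x3 intrinsics, pixels), "world_to_cam" (4x4, takes a point from world to camera coordinates). Camera axes: x right, y down, z forward; pixel columns grow to the right and rows downward; lengths in mm; the calibration is good to about 2 mm. A picture is of the moment at which its call begins. calibration takes no time and is no camera call.
- hand_in(): hands the job in, once; it reports no verdict.
The state is a dict: "time": time; "joint_pos": joint angles; "qd": joint speeds; "joint_efforts": joint torques, N m; "tool_pos": TCP position; "tcp_rot": TCP orientation; "ft_force": force on the tool from outside, world axes, zero at the start; "wrist_torque": the same for the moment, N m; "finger_gap": finger opening in mm.
Only numpy, scipy, OpenCV 4.12 (cv2) and the standard library are available. Lean on these libraries where they do the work, as an engineer would, in place of code of your own. Each camera call takes 0.05 s, during which the arm holds its last target.

### The job

First stand the fallen large caddy upright on the counter and let go of it. Then hang the three caddies by their hooks on the balance rack's pivoting bar, alternating sides so it never dips more than about 10 degrees: a small one in the inner or the outer slot of one side, next the large one (it weighs as much as both small ones) in the middle slot of the other side, then the second small one on the same side as the first, taking whichever of the inner and outer slots is still empty. Leave the bar level and at rest with all three hanging, and leave the other things on the counter where they are.

Things in the scene. Friction and masses are not known exactly. Their poses are not given: they have to be found in the camera images.
- bar_mid (a point): middle of the bar, on its centre line and pivot, 230 mm above the counter. The bar is a steel rod 12 mm thick, 400 mm long, along this point's y; z is up when level; x is the pivot axis, pointing from the open front (robot's side) to the column behind. On each side collars bound three slots, 35 mm wide: inner, middle, outer, centred at own y = +-80, +-120, +-160 mm.
- bar (a joint): tilt of the bar in rad about its own x; 0 level, positive lifts its +y end; stops at +-0.32. A spring (1.4 N m/rad) and damper (0.6 N m s/rad) bring it level. One small caddy in an outer slot tilts it about 0.12, in an inner slot 0.06; the large one alone in a middle slot, or two small ones on one side, about 0.17 to 0.18.
- inner_left (a point): seat of the inner slot on the robot's left side of the bar, 80 mm from its middle: where the hook's peak comes to rest, 7 mm above the bar's centre line; moves with the bar, axes as bar_mid.
- inner_right (a point): seat of the inner slot on the robot's right side of the bar, 80 mm from its middle: where the hook's peak comes to rest, 7 mm above the bar's centre line; moves with the bar, axes as bar_mid.
- middle_left (a point): seat of the middle slot on the robot's left side of the bar, 120 mm from its middle: where the hook's peak comes to rest, 7 mm above the bar's centre line; moves with the bar, axes as bar_mid.
- middle_right (a point): seat of the middle slot on the robot's right side of the bar, 120 mm from its middle: where the hook's peak comes to rest, 7 mm above the bar's centre line; moves with the bar, axes as bar_mid.
- outer_left (a point): seat of the outer slot on the robot's left side of the bar, 160 mm from its middle: where the hook's peak comes to rest, 7 mm above the bar's centre line; moves with the bar, axes as bar_mid.
- outer_right (a point): seat of the outer slot on the robot's right side of the bar, 160 mm from its middle: where the hook's peak comes to rest, 7 mm above the bar's centre line; moves with the bar, axes as bar_mid.
- rack: the fixed rack, dark steel; origin on the counter straight below the bar's middle, axes as the level bar's. Its column (26 mm wide, 260 mm tall) stands 35 to 55 mm behind the bar at the middle only; base plate 12 mm high, 170 mm wide, from 45 mm in front to 105 mm behind. The bar's collars are 22 mm across, 5 mm thick, at 60, 100, 140, 180 mm either side of the middle.
- small_a: first small caddy: white open-topped square cup 50 x 50 mm, 45 mm high, 150 mm in all, 120 g (+-6 %). A steel strap 18 mm wide rises from the middle of its -x rim and bends over the cup's centre as a peaked hook, open to its own +x; on the hook stands a square grip post 16 x 16 x 46 mm. Origin: centre of the underside; own z up when it stands, x to the hook's open side.
- small_a_grip (a point): centre of the first small caddy's grip post, on the cup's centre line, 128 mm above the cup's underside, 28 mm above the hook's inner peak and 23 mm below the post's top; axes as the body's.
- small_a_hook (a point): inner peak of the first small caddy's hook, 28 mm below the post's centre; rests about 7 mm above the bar's centre line when hung. The lip ends 17 mm below it, the cup's rim is 55 mm below it, strap upright and lip stand 16 mm either side: the bar enters sideways under the lip with its centre 23 to 42 mm below the peak, then the caddy is lowered. Axes as the body's.
- small_b: second small caddy, same as the first: white open-topped square cup 50 x 50 mm, 45 mm high, 150 mm in all, 120 g (+-6 %). A steel strap 18 mm wide rises from the middle of its -x rim and bends over the cup's centre as a peaked hook, open to its own +x; on the hook stands a square grip post 16 x 16 x 46 mm. Origin: centre of the underside; own z up when it stands, x to the hook's open side.
- small_b_grip (a point): centre of the second small caddy's grip post, on the cup's centre line, 128 mm above the cup's underside, 28 mm above the hook's inner peak and 23 mm below the post's top; axes as the body's.
- small_b_hook (a point): inner peak of the second small caddy's hook, 28 mm below the post's centre; rests about 7 mm above the bar's centre line when hung. The lip ends 17 mm below it, the cup's rim is 55 mm below it, strap upright and lip stand 16 mm either side: the bar enters sideways under the lip with its centre 23 to 42 mm below the peak, then the caddy is lowered. Axes as the body's.
- large: large caddy: white open-topped square cup 70 x 70 mm, 60 mm high, 165 mm in all, 240 g (+-6 %). A steel strap 18 mm wide rises from the middle of its -x rim and bends over the cup's centre as a peaked hook, open to its own +x; on the hook stands a square grip post 16 x 16 x 46 mm. Origin: centre of the underside; own z up when it stands, x to the hook's open side.
- large_grip (a point): centre of the large caddy's grip post, on the cup's centre line, 143 mm above the cup's underside, 28 mm above the hook's inner peak and 23 mm below the post's top; axes as the body's. Starts lying: own x down, z level and pointing away from the robot, post axis 35 mm above the counter. The base is heavy: set on the edge of its base leaning up to 30 degrees from upright, it rocks upright by itself.
- large_hook (a point): inner peak of the large caddy's hook, 28 mm below the post's centre; rests about 7 mm above the bar's centre line when hung. The lip ends 17 mm below it, the cup's rim is 55 mm below it, strap upright and lip stand 16 mm either side: the bar enters sideways under the lip with its centre 23 to 42 mm below the peak, then the caddy is lowered. Axes as the body's.
- mug: white mug, 80 mm across, 90 mm tall; a bystander, not to be disturbed; origin at its underside
- jar: glass jar with steel lid, 70 mm across, 100 mm tall; a bystander, not to be disturbed; origin at its underside
- tin: plain metal can, 68 mm across, 100 mm tall; a bystander, not to be disturbed; origin at its underside
- spoon: steel spoon lying flat, 150 mm long; a bystander, not to be disturbed; origin at its underside
- saucer: white saucer, 120 mm across, 18 mm high; a bystander, not to be disturbed; origin at its underside
- cups: stack of paper cups, 76 mm across, 125 mm tall; a bystander, not to be disturbed; origin at its underside
There are look-alikes about, which are no part of the job. Leave any red look-alike of the large alone. What is shaped like the small_a but yellow is not meant.

How it is judged (in metres and radians):
On the way, in this order (a step that is already met when the one before it is completed fails the run):
1. the large caddy stands upright on the counter, let go (angle between large_grip's own z axis and vertical below 0.08 rad and height (world z) of large_grip below 0.148 m and linear speed of large below 0.03 m/s and contact force between the fingers and large below 0.1 N), for 0.2 s.
2. one small caddy hangs, let go, in the inner or outer slot of one side of the bar (((distance between small_a_hook and inner_left below 0.012 m and contact force between the fingers and small_a below 0.1 N) or (distance between small_a_hook and outer_left below 0.012 m and contact force between the fingers and small_a below 0.1 N) or (distance between small_a_hook and inner_right below 0.012 m and contact force between the fingers and small_a below 0.1 N) or (distance between small_a_hook and outer_right below 0.012 m and contact force between the fingers and small_a below 0.1 N) or (distance between small_b_hook and inner_left below 0.012 m and contact force between the fingers and small_b below 0.1 N) or (distance between small_b_hook and outer_left below 0.012 m and contact force between the fingers and small_b below 0.1 N) or (distance between small_b_hook and inner_right below 0.012 m and contact force between the fingers and small_b below 0.1 N) or (distance between small_b_hook and outer_right below 0.012 m and contact force between the fingers and small_b below 0.1 N))), for 0.2 s.
3. the large caddy hangs, let go, in the middle slot of the other side, the small one still hanging (((distance between small_a_hook and inner_left below 0.012 m and distance between large_hook and middle_right below 0.012 m and contact force between the fingers and large below 0.1 N) or (distance between small_a_hook and outer_left below 0.012 m and distance between large_hook and middle_right below 0.012 m and contact force between the fingers and large below 0.1 N) or (distance between small_a_hook and inner_right below 0.012 m and distance between large_hook and middle_left below 0.012 m and contact force between the fingers and large below 0.1 N) or (distance between small_a_hook and outer_right below 0.012 m and distance between large_hook and middle_left below 0.012 m and contact force between the fingers and large below 0.1 N) or (distance between small_b_hook and inner_left below 0.012 m and distance between large_hook and middle_right below 0.012 m and contact force between the fingers and large below 0.1 N) or (distance between small_b_hook and outer_left below 0.012 m and distance between large_hook and middle_right below 0.012 m and contact force between the fingers and large below 0.1 N) or (distance between small_b_hook and inner_right below 0.012 m and distance between large_hook and middle_left below 0.012 m and contact force between the fingers and large below 0.1 N) or (distance between small_b_hook and outer_right below 0.012 m and distance between large_hook and middle_left below 0.012 m and contact force between the fingers and large below 0.1 N))), for 0.2 s.
At the end, for the whole second after the job is handed in: Both small caddies hang by their hooks in the inner and the outer slot of one side of the bar and the large one in the middle slot of the other side (each hook's peak within 12 mm of its slot's seat), all at rest, and the bar is at rest within 0.06 rad of level (((distance between small_a_hook and inner_left below 0.012 m and distance between small_b_hook and outer_left below 0.012 m and distance between large_hook and middle_right below 0.012 m) or (distance between small_b_hook and inner_left below 0.012 m and distance between small_a_hook and outer_left below 0.012 m and distance between large_hook and middle_right below 0.012 m) or (distance between small_a_hook and inner_right below 0.012 m and distance between small_b_hook and outer_right below 0.012 m and distance between large_hook and middle_left below 0.012 m) or (distance between small_b_hook and inner_right below 0.012 m and distance between small_a_hook and outer_right below 0.012 m and distance between large_hook and middle_left below 0.012 m)) and value of joint bar between -0.06 and 0.06 rad and velocity of joint bar between -0.05 and 0.05 rad/s and linear speed of each of small_a, small_b, large below 0.05 m/s); the robot touches nothing.
It fails at once if the bar dips more than 10 degrees (0.175 rad) to either side (value of joint bar above 0.175 rad or value of joint bar below -0.175 rad).
It fails at once if another thing on the counter is shifted by more than 30 mm (distance of any of mug, jar, tin, spoon, saucer, cups from where it was at the start of the episode above 0.03 m).
It also fails if it takes over 72 s, if anything falls off the work surface, if the arm or the gripper's body presses on something with over 40 N, if the wrist force passes 120 N, or if a joint passes its speed limit or range.

## Working session

There is one attempt and no reset: what is moved stays moved. The work goes in short steps, Python scripts to look and compute and a shell command to move; the robot and the scene stay as the last step left them, time stands still between calls to the robot, and variables do not carry over. Pictures are saved under pics/ and viewed, and the job is handed in when it is done.

```bash
ls; mkdir -p pics; python3 - <<'E'
from bench import *
import cv2
print(sense())
for n in ("scene","top"):
    im=snapshot(n); cv2.imwrite(f"pics/{n}0.png",cv2.resize(im[:,:,::-1],(800,600),interpolation=cv2.INTER_CUBIC)); c=calibration(n); print(n,c)
    cv2.imwrite(f"{n}_raw0.png",im[:,:,::-1])
E
```

```text
pics
{'time': 0.0, 'joint_pos': array([-8.06359390e+01,  7.51489380e+00,  8.53298022e+01,  8.93462034e-04,
        8.72608368e+01, -4.89240513e+00]), 'qd': array([ 0.03602131, -0.07724619, -0.0772978 , -0.10109625,  0.12180886,
       -0.03772579]), 'joint_efforts': array([ 1.42354472e-05, -5.69408727e+01, -5.00547695e+01, -2.25500463e-05,
        1.50930835e-02,  1.88823907e-05]), 'tool_pos': array([ 147.70199619, -580.97095093,  230.24164692]), 'tcp_rot': array([-1.79990111e+02,  1.05072268e-01, -7.57435683e+01]), 'ft_force': array([ 0.44136429, -0.04770038,  0.88582516]), 'wrist_torque': array([ 0.00479251, -0.00715977, -0.03148158]), 'finger_gap': 85.31257912904591}
scene {'mtx': array([[355.99266716,   0.        , 258.6554871 ],
       [  0.        , 355.99266716, 188.54255144],
       [  0.        ,   0.        ,   1.        ]]), 'world_to_cam': array([[ 2.82484635e-01,  9.59223041e-01, -9.67416724e-03,
        -2.30668543e+02],
       [ 6.37009652e-01, -1.95116230e-01, -7.45753552e-01,
        -1.57027661e+02],
       [-7.17231577e-01,  2.04501382e-01, -6.66151672e-01,
         1.65044295e+03],
       [ 0.00000000e+00,  0.00000000e+00,  0.00000000e+00,
         1.00000000e+00]])}
top {'mtx': array([[459.38476621,   0.        , 257.27624971],
       [  0.        , 459.38476621, 193.53401053],
       [  0.        ,   0.        ,   1.        ]]), 'world_to_cam': array([[-6.72609080e-03, -9.99863499e-01, -1.50911540e-02,
         1.20330472e+02],
       [-9.83839041e-01,  9.31715043e-03, -1.78812562e-01,
         4.96102095e+02],
       [ 1.78928760e-01,  1.36445569e-02, -9.83767414e-01,
         1.61666386e+03],
       [ 0.00000000e+00,  0.00000000e+00,  0.00000000e+00,
         1.00000000e+00]])}
```

View pics/scene0.png

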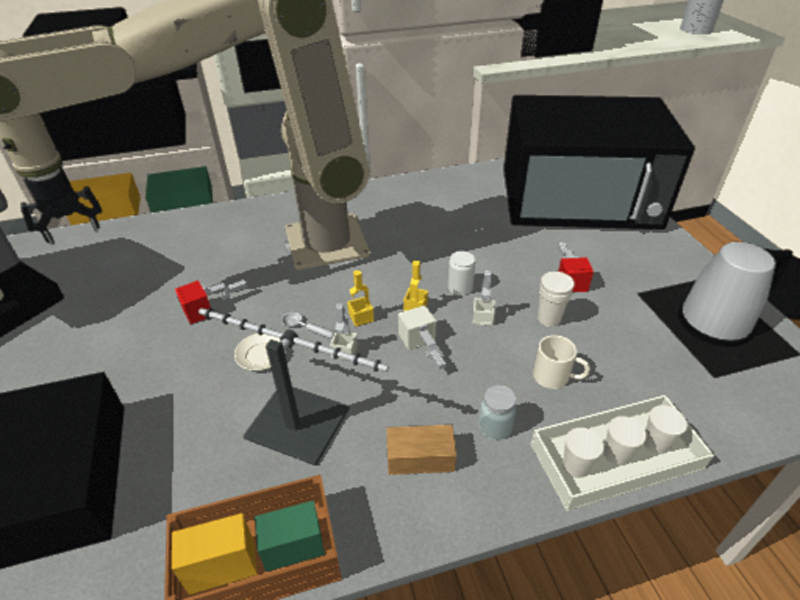

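View pics/top0.png

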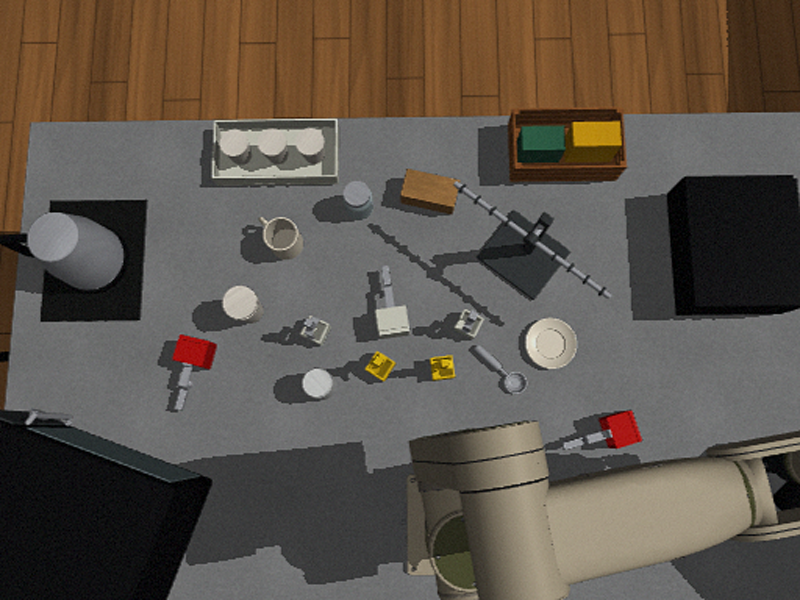

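```bash
cat > h.py <<'E'
import numpy as np, cv2
from bench import *
C={n:calibration(n) for n in ("scene","top")}
def ray(n,u,v):
    c=C[n]; R=c["world_to_cam"][:3,:3]; t=c["world_to_cam"][:3,3]
    d=R.T@np.linalg.inv(c["mtx"])@np.array([u,v,1.]); return -R.T@t,d/np.linalg.norm(d)
def plane(n,u,v,z):
    o,d=ray(n,u,v); return o+d*(z-o[2])/d[2]
def tri(ps,pt):
    o1,d1=ray("scene",*ps);o2,d2=ray("top",*pt)
    A=np.stack([d1,-d2],1); s=np.linalg.lstsq(A,o2-o1,rcond=None)[0]
    a=o1+d1*s[0];b=o2+d2*s[1]; return (a+b)/2,np.linalg.norm(a-b)
def proj(n,p):
    c=C[n]; q=c["world_to_cam"]@np.append(p,1); q=c["mtx"]@q[:3]; return q[:2]/q[2]
def crop(n,im,u0,v0,u1,v1,k,name):
    o=cv2.resize(im[v0:v1,u0:u1,::-1],None,fx=k,fy=k,interpolation=cv2.INTER_CUBIC)
    for u in range((u0+9)//10*10,u1,10):
        cv2.putText(o,str(u),(int((u-u0)*k),9),0,.33,(0,255,0),1); cv2.line(o,(int((u-u0+.5)*k),10),(int((u-u0+.5)*k),16),(0,255,0),1)
    for v in range((v0+9)//10*10,v1,10):
        cv2.putText(o,str(v),(0,int((v-v0+.5)*k)+3),0,.33,(0,255,0),1); cv2.line(o,(22,int((v-v0+.5)*k)),(28,int((v-v0+.5)*k)),(0,255,0),1)
    cv2.imwrite(name,o); 
E
python3 - <<'E'
from h import *
s=cv2.imread("scene_raw0.png")[:,:,::-1];t=cv2.imread("top_raw0.png")[:,:,::-1]
crop("top",t,190,105,400,255,3.8,"pics/t1.png")
crop("scene",s,120,160,330,300,3.8,"pics/s1.png")
E
```

```text
(no output)
```

View pics/t1.png

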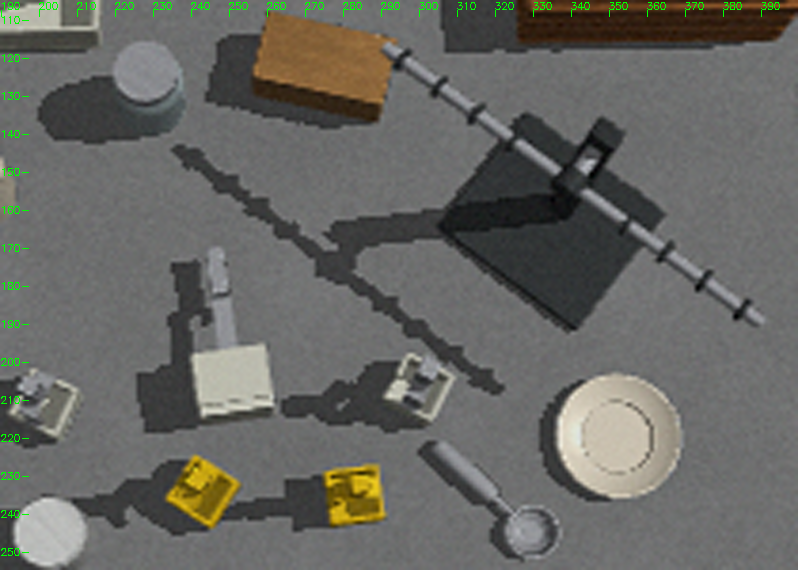

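View pics/s1.png

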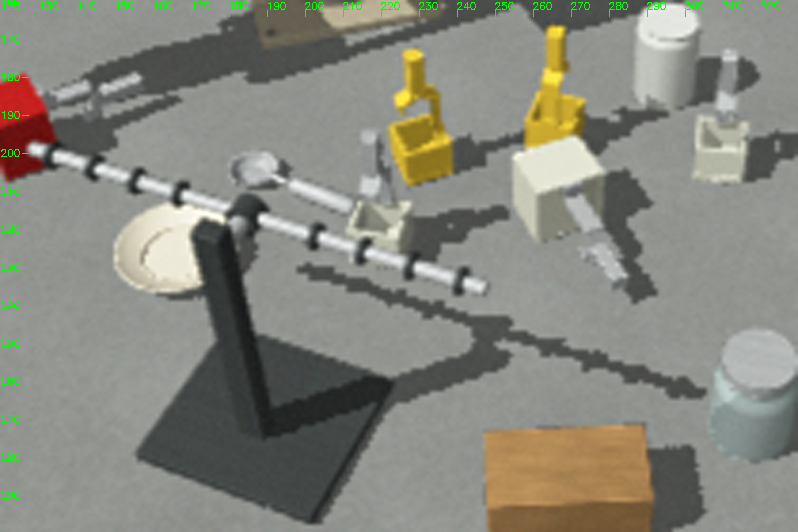

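```bash
python3 - <<'E'
from h import *
import bench; print([x for x in dir(bench) if not x.startswith('_')]); print(getattr(bench,'hold_point_z',None))
s=cv2.imread("scene_raw0.png")[:,:,::-1];t=cv2.imread("top_raw0.png")[:,:,::-1]
print("barR",tri((127.3,198.7),(388,189.3))); print("barL",tri((245.5,235.5),(289.5,117.2)))
print("post end large",tri((282,233),(245.5,170.5)))
pL=plane("top",289.5,117.2,230);pR=plane("top",388,189.3,230);print(pL,pR,np.linalg.norm(pL-pR))
pL=plane("scene",245.5,235.5,230);pR=plane("scene",127.3,198.7,230);print(pL,pR,np.linalg.norm(pL-pR))
crop("top",t,180,185,265,230,9,"pics/t2.png")
crop("top",t,240,160,325,220,9,"pics/t3.png")
crop("scene",s,200,170,325,245,6.3,"pics/s2.png")
crop("top",t,225,160,275,220,9,"pics/t4.png")
E
```

```text
['PlanningError', 'calibration', 'hand_in', 'hold_point_z', 'sense', 'snapshot']
18.700000000000003
barR (array([ 472.92800188, -310.2980897 ,  232.64911825]), np.float64(11.74797773165087))
barL (array([ 7.17973016e+02, -3.43317005e-01,  2.29655858e+02]), np.float64(11.82693431877463))
post end large (array([583.53607595, 156.3958283 ,  40.11660345]), np.float64(5.361025069651397))
[719.07527198   5.46327163 230.        ] [ 473.34082087 -304.93785691  230.        ] 395.8968060732323
[717.12983506  -6.21265448 230.        ] [ 467.83104644 -316.91346069  230.        ] 398.3527042586216
```

View pics/t2.png

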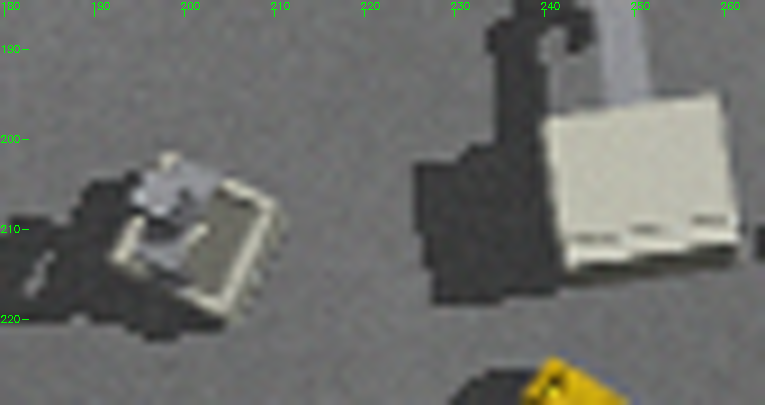

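View pics/t3.png

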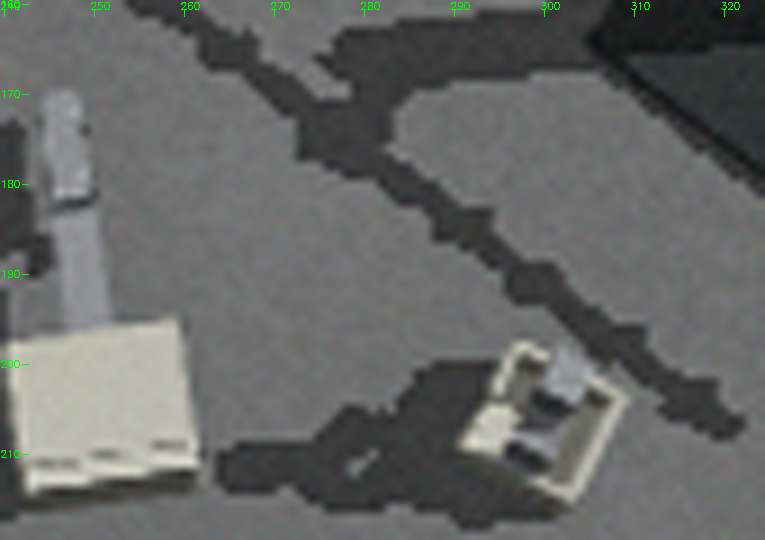

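View pics/s2.png

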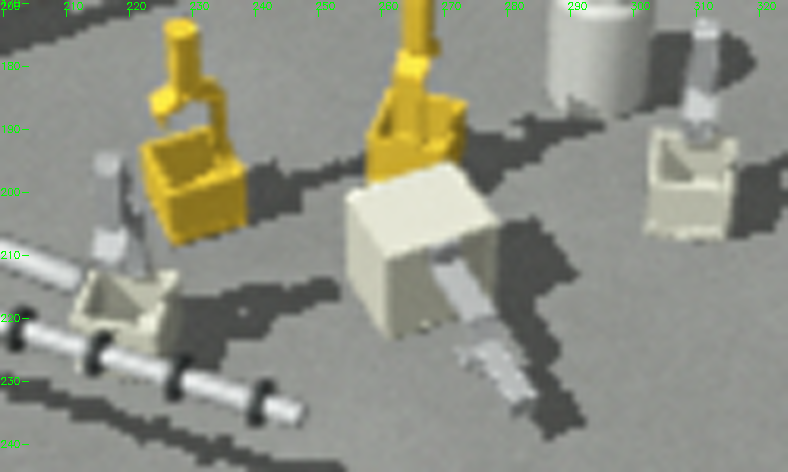

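View pics/t4.png

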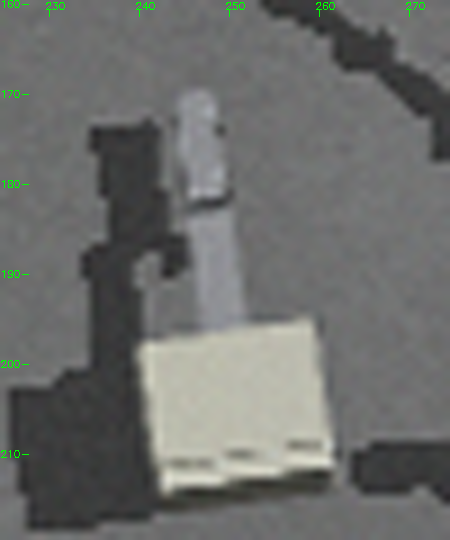

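```bash
python3 - <<'E'
from h import *
def px(x,y,u0,v0,k): return (x/k+u0-.5,y/k+v0-.5)
T4=lambda x,y:px(x,y,225,160,9); S2=lambda x,y:px(x,y,200,170,6.3);T1=lambda x,y:px(x,y,190,105,3.8);S1=lambda x,y:px(x,y,120,160,3.8)
T2=lambda x,y:px(x,y,180,185,9);T3=lambda x,y:px(x,y,240,160,9)
L=tri(S2(300,412),T1(384,45));R=tri(S1(30,148),T1(761,321))
print("L",L,"R",R,np.linalg.norm(L[0]-R[0]))
L=plane("top",*T1(384,45),230);R=plane("top",*T1(761,321),230);m=(L+R)/2;d=(L-R)/np.linalg.norm(L-R);print("mid",m,d,np.degrees(np.arctan2(d[1],d[0]))-90,np.linalg.norm(L-R))
L=plane("scene",*S2(300,412),230);R=plane("scene",*S1(30,148),230);m=(L+R)/2;d=(L-R)/np.linalg.norm(L-R);print("mid",m,d,np.degrees(np.arctan2(d[1],d[0]))-90,np.linalg.norm(L-R))
print("large end",tri(S2(525,398),T4(197,92)), plane("top",*T4(197,92),38))
c=[plane("top",*T4(x,y),70)[:2] for x,y in ((140,345),(315,318),(332,450),(160,478))]
print("cup top corners z70",np.round(c,1))
p1=plane("top",*T4(197,92),43);p2=plane("top",*T4(209,195),43);print("post line z43",p1,p2,np.degrees(np.arctan2(*(p1-p2)[1::-1])))
# smalls cups rim z=45
for nm,T,cs in (("left",T2,((110,255),(170,155),(282,203),(222,318))),("right",T3,((460,442),(525,342),(630,400),(570,500)))):
    q=np.array([plane("top",*T(*a),45)[:2] for a in cs]);print(nm,np.round(q,1),q.mean(0),[round(np.linalg.norm(q[i]-q[i-1]),1) for i in range(4)])
print("postR top",tri(S2(107,163),T3(570,375)),"postL top",tri(S2(706,30),T2(158,195)))
E
```

```text
L (array([7.20105601e+02, 2.12726027e-02, 2.33968994e+02]), np.float64(4.416114904646966)) R (array([ 473.47221696, -312.41610148,  234.83745788]), np.float64(6.060011766713765)) 398.05262628164235
mid [ 598.17837708 -154.34653072  230.        ] [0.62104595 0.78377415 0.        ] -38.39255574505033 398.7734593739166
mid [ 591.53005526 -158.99294284  230.        ] [0.62073296 0.78402206 0.        ] -38.36967907640488 402.07885018301914
large end (array([586.12681536, 155.55203654,  44.57004702]), np.float64(0.008070490589377716)) [587.67746395 155.79673463  38.        ]
cup top corners z70 [[477.6 177.4]
 [487.8 108.1]
 [435.  101.8]
 [424.5 169.5]]
post line z43 [586.49650286 155.60755133  43.        ] [543.66330544 150.85403395  43.        ] 6.3326246387290945
left [[428.8 352.8]
 [469.1 329.4]
 [449.2 284.2]
 [403.  307.6]] [437.5351982  318.50284897] [np.float64(52.1), np.float64(46.6), np.float64(49.5), np.float64(51.8)]
right [[441.   -3.1]
 [481.2 -30. ]
 [457.3 -71.4]
 [417.2 -46.4]] [449.18654998 -37.73167532] [np.float64(49.4), np.float64(48.4), np.float64(47.8), np.float64(47.2)]
postR top (array([449.81403021, -39.5781583 , 152.75192046]), np.float64(2.4601383750950943)) postL top (array([436.18542606, 317.09392243, 149.4269922 ]), np.float64(3.243669408745542))
```

```bash
python3 - <<'E'
from h import *
s=cv2.imread("scene_raw0.png")[:,:,::-1];t=cv2.imread("top_raw0.png")[:,:,::-1]
a=[(t,165,195,220,225),(t,265,193,320,223),(s,205,190,240,230),(s,295,170,330,210)]
o=[cv2.resize(i[v0:v1,u0:u1,::-1],(400,int(400*(v1-v0)/(u1-u0))) if k<2 else (300,343),interpolation=cv2.INTER_CUBIC) for k,(i,u0,v0,u1,v1) in enumerate(a)]
cv2.imwrite("pics/z1.png",np.hstack(o[:2]));cv2.imwrite("pics/z2.png",np.hstack(o[2:]))
E
```

```text
(no output)
```

View pics/z1.png

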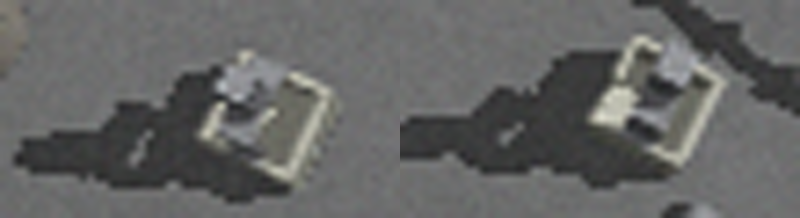

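View pics/z2.png

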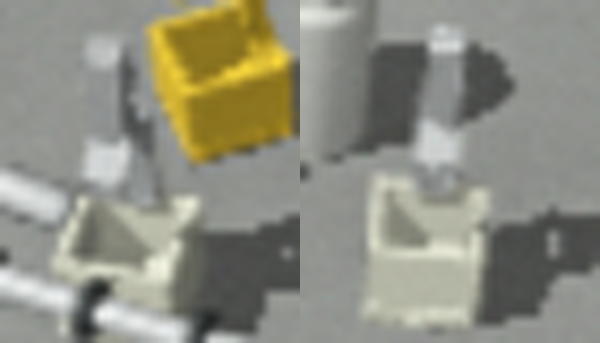

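```bash
cat >> h.py <<'E'
def go(x,y,z,yaw):
    s=sense();p=s["tool_pos"];w=s["tcp_rot"][2];a=np.radians(w)
    d=np.array([x,y,z])-p; ex=np.array([np.cos(a),np.sin(a),0]);ey=np.array([np.sin(a),-np.cos(a),0])
    dy=(yaw-w+180)%360-180
    print("t%.2f at"%s["time"],np.round(p,1),"rot",np.round(s["tcp_rot"],1),"gap %.1f"%s["finger_gap"],"F",np.round(s["ft_force"],1))
    print(" need d",np.round(d,1),"rows: x %.2f y %.2f z %.2f turn %.2f"%(d@ex/20,d@ey/20,-d[2]/20,-dy/4.584))
E
python3 -m pendant '[[[-1,-1,0,0],[-1,-1,0,0],[-1,-1,0,0],[-1,-1,0,0],[-1,-1,0,0],[-1,-1,0,0],[-1,-1,0,0],[-1,-1,0,0],[-1,-1,0,0],[-1,-1,0,0]]]' 1 20
python3 -c "
from h import *
go(569,153.7,17.5,-83)"
```

```text
time: 0.93
tool_pos: [293.0, -328.7, 224.1]
tcp_rot: [179.9, 0.7, -76.2]
ft_force: [0.1, -0.1, 0.7]
finger_gap: 85.0
t0.93 at [ 293.  -328.7  224.1] rot [179.9   0.7 -76.2] gap 85.0 F [ 0.1 -0.1  0.7]
 need d [ 276.   482.4 -206.6] rows: x -20.15 y -19.14 z 10.33 turn 1.47
```

```bash

python3 -m pendant '[[[-1,-0.95,0,0],[-1,-0.95,0,0],[-1,-0.95,0,0],[-1,-0.95,0,0],[-1,-0.95,0,0],[-1,-0.95,0,0],[-1,-0.95,0,0],[-1,-0.95,0,0],[-1,-0.95,0,0],[-1,-0.95,0,0]]]'
python3 -c "
from h import *
go(569,153.7,100,-83)"
```

```text
time: 1.77
tool_pos: [432.6, -74.5, 223.1]
tcp_rot: [179.7, 0.8, -76.3]
ft_force: [-0.0, -0.8, -0.9]
finger_gap: 85.3
t1.77 at [432.6 -74.5 223.1] rot [179.7   0.8 -76.3] gap 85.3 F [-0.  -0.8 -0.9]
 need d [ 136.4  228.2 -123.1] rows: x -9.47 y -9.33 z 6.15 turn 1.46
```

```bash

python3 -m pendant '[[[-1,-1,0,0.2],[-1,-1,0.2,0.2],[-1,-1,0.5,0.2],[-1,-1,0.7,0.2],[-1,-1,1,0.2],[-1,-1,1,0.2],[-1,-1,1,0.2],[-1,-0.9,1,0.1],[-0.8,-0.6,0.5,0],[-0.4,-0.3,0.2,0]]]'
python3 - <<'E'
from h import *
go(569,153.7,17.5,-83)
for n in ("scene","top"):
    im=snapshot(n); cv2.imwrite(n+"1r.png",im[:,:,::-1])
    if n=="top": crop(n,im,200,140,300,215,8,"pics/t10.png")
    else: crop(n,im,220,120,330,240,5,"pics/s10.png")
print(proj("scene",sense()["tool_pos"]),proj("top",sense()["tool_pos"]))
E
```

```text
time: 2.6
tool_pos: [578.7, 154.6, 96.3]
tcp_rot: [179.7, 0.7, -83.3]
ft_force: [-0.8, -1.2, -0.1]
finger_gap: 85.6
t2.60 at [578.7 154.6  96.3] rot [179.7   0.7 -83.3] gap 85.6 F [-0.8 -1.2 -0.1]
 need d [ -9.7  -0.9 -78.8] rows: x -0.01 y 0.49 z 3.94 turn -0.07
[282.14029503 220.85296447] [246.28199529 168.5674596 ]
```

View pics/s10.png

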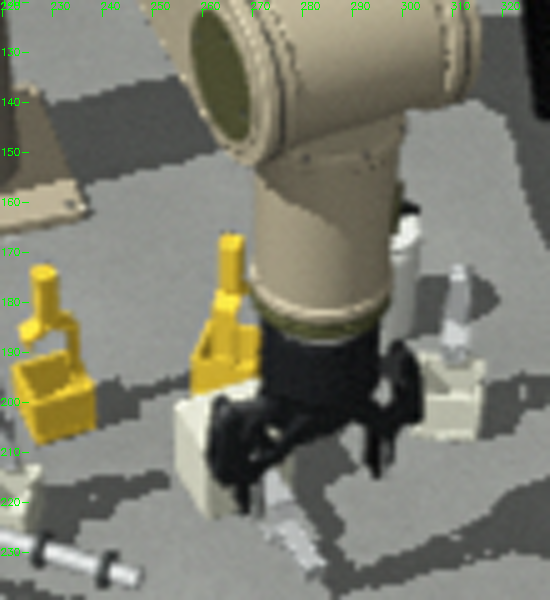

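View pics/t10.png

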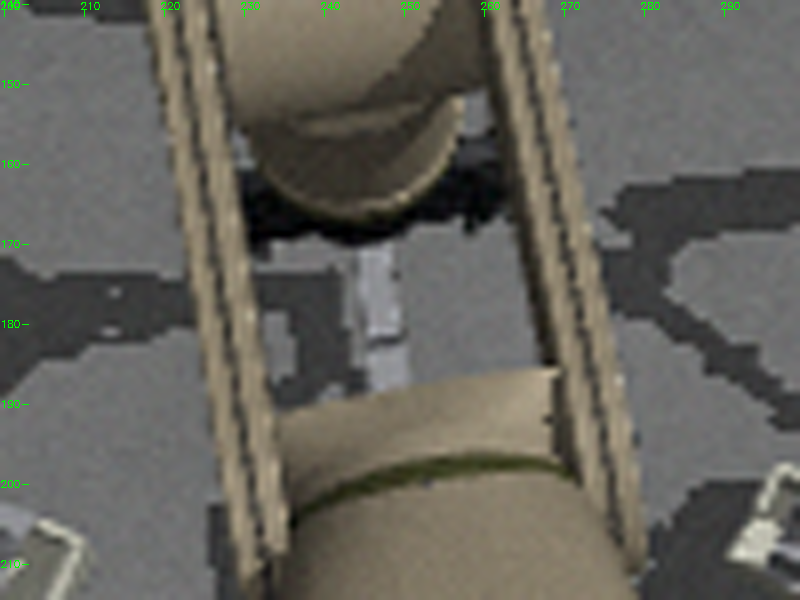

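```bash

python3 -m pendant '[[[0,0.25,0,0],[0,0.2,0.3,0],[0,0,0.7,0],[0,0,0.8,0],[0,0,0.8,0],[0,0,0.7,0],[0,0,0.4,0],[0,0,0.15,0],[0,0,0,0],[0,0,0,0]]]' 1 20
python3 - <<'E'
from h import *
go(569,153.7,17.5,-83)
E
```

```text
time: 3.53
tool_pos: [566.2, 147.2, 16.3]
tcp_rot: [179.9, 0.6, -83.6]
ft_force: [-0.4, -0.1, 0.6]
finger_gap: 85.6
t3.53 at [566.2 147.2  16.3] rot [179.9   0.6 -83.6] gap 85.6 F [-0.4 -0.1  0.6]
 need d [2.8 6.5 1.2] rows: x -0.31 y -0.18 z -0.06 turn -0.13
```

```bash

python3 -m pendant '[[[-0.2,-0.15,0,0],[-0.1,0,0,0],[0,0,0,0],[0,0,0,0],[0,0,0,0],[0,0,0,0],[0,0,0,0],[0,0,0,0],[0,0,0,0],[0,0,0,0]]]' -1 20
python3 - <<'E'
from h import *
go(569,153.7,17.5,-83)
E
```

```text
time: 4.37
tool_pos: [571.8, 154.5, 20.5]
tcp_rot: [-179.7, 0.6, -83.6]
ft_force: [0.2, 0.3, -0.5]
finger_gap: 15.6
t4.37 at [571.8 154.5  20.5] rot [-179.7    0.6  -83.6] gap 15.6 F [ 0.2  0.3 -0.5]
 need d [-2.8 -0.8 -3. ] rows: x 0.03 y 0.14 z 0.15 turn -0.12
```

```bash

python3 -m pendant '[[[0,0.1,-0.2,0],[0,0.1,-0.4,0],[0,0.1,-0.7,0],[0,0.1,-0.8,0],[0,0.1,-0.8,0],[0,0.1,-0.8,0],[0,0.1,-0.8,0],[0,0.1,-0.8,0],[0,0.1,-0.8,0],[0,0.1,-0.8,0]]]' -1 20
python3 - <<'E'
from h import *
go(560,153.7,128,-83)
for n in ("scene","top"):
    im=snapshot(n); cv2.imwrite(n+"2r.png",im[:,:,::-1])
    if n=="top": crop(n,im,200,120,300,215,6,"pics/t11.png")
    else: crop(n,im,200,100,330,250,4,"pics/s11.png")
E
```

```text
time: 5.2
tool_pos: [545.1, 149.9, 167.3]
tcp_rot: [179.8, 0.6, -83.6]
ft_force: [0.1, -0.3, -2.6]
finger_gap: 15.3
t5.20 at [545.1 149.9 167.3] rot [179.8   0.6 -83.6] gap 15.3 F [ 0.1 -0.3 -2.6]
 need d [ 14.9   3.8 -39.3] rows: x -0.11 y -0.76 z 1.96 turn -0.13
```

View pics/s11.png

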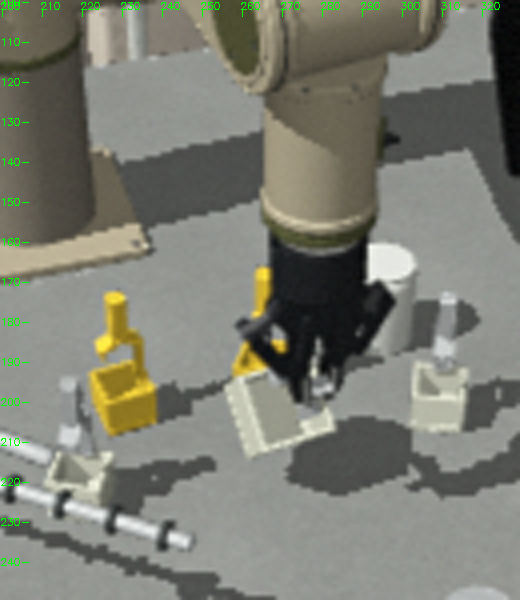

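View pics/t11.png

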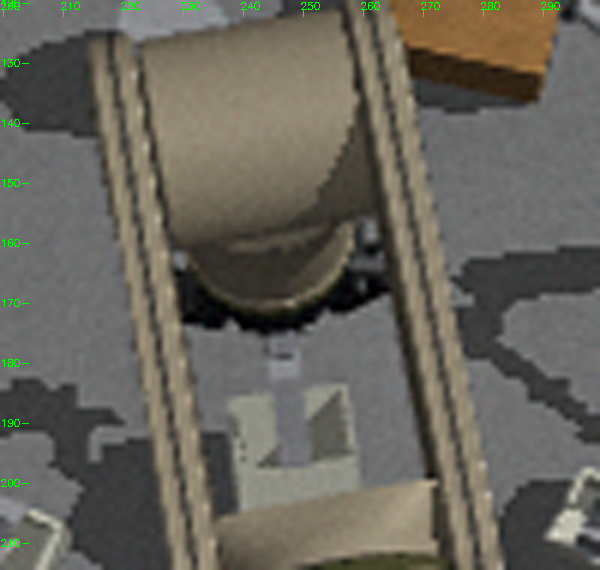

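```bash

python3 -m pendant '[[[0,0,0.3,0],[0,0,0.4,0],[0,0,0.4,0],[0,0,0.3,0],[0,0,0.2,0],[0,0,0.1,0],[0,0,0.1,0],[0,0,0.1,0],[0,0,0,0],[0,0,0,0]]]' -1 20
python3 - <<'E'
from h import *
go(560,153.7,128,-83)
for n in ("scene","top"):
    im=snapshot(n); cv2.imwrite(n+"3r.png",im[:,:,::-1])
    if n=="top": crop(n,im,220,150,280,215,8,"pics/t12.png")
    else: crop(n,im,240,150,310,250,6,"pics/s12.png")
E
```

```text
time: 6.13
tool_pos: [544.4, 150.4, 122.8]
tcp_rot: [179.8, 0.7, -83.6]
ft_force: [-2.2, 0.1, 0.2]
finger_gap: 15.8
t6.13 at [544.4 150.4 122.8] rot [179.8   0.7 -83.6] gap 15.8 F [-2.2  0.1  0.2]
 need d [15.6  3.3  5.2] rows: x -0.08 y -0.79 z -0.26 turn -0.13
```

View pics/s12.png

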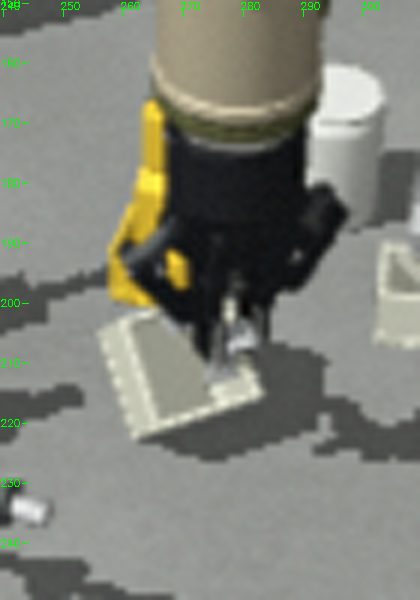

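View pics/t12.png

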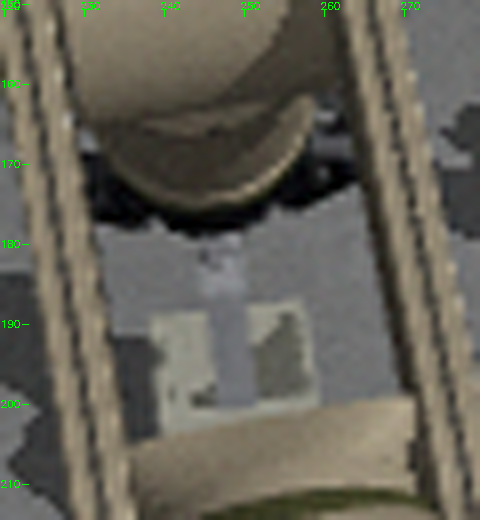

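```bash

python3 -m pendant '[[[0,0.3,-0.1,0],[0,0.4,-0.15,0],[0,0.5,-0.15,0],[0,0.5,-0.1,0],[0,0.5,-0.05,0],[0,0.5,0,0],[0,0.5,0,0],[0,0.4,0,0],[0,0.2,0,0],[0,0,0,0]]]' -1 20
python3 - <<'E'
from h import *
go(560,153.7,128,-83)
for n in ("scene","top"):
    im=snapshot(n); cv2.imwrite(n+"4r.png",im[:,:,::-1])
    if n=="top": crop(n,im,220,150,280,235,7,"pics/t13.png")
    else: crop(n,im,240,150,310,250,6,"pics/s13.png")
E
```

```text
time: 7.07
tool_pos: [461.9, 140.8, 136.0]
tcp_rot: [-180.0, 0.7, -83.6]
ft_force: [1.2, -0.5, -2.4]
finger_gap: 15.6
t7.07 at [461.9 140.8 136. ] rot [-180.     0.7  -83.6] gap 15.6 F [ 1.2 -0.5 -2.4]
 need d [98.1 12.9 -8. ] rows: x -0.09 y -4.95 z 0.40 turn -0.13
```

View pics/s13.png

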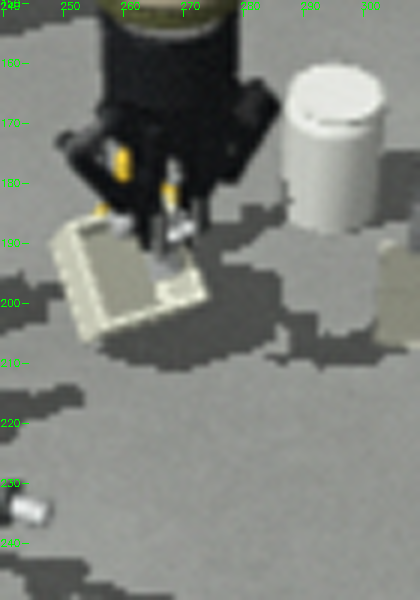

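View pics/t13.png

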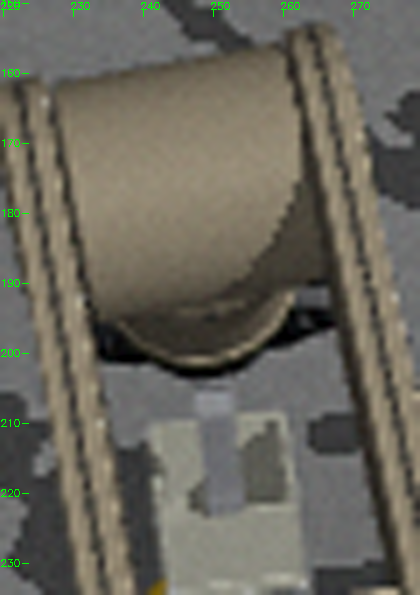

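```bash
python3 - <<'E'
from h import *
a=tri((274,199),(240.9,209.8));b=tri((254.5,206.2),(260.6,208));print(a,b)
m=(a[0]+b[0])/2; g=np.array([461.9,140.8,154.7]); d=m-g; u=np.array([.993,.115,0]); h=d@u; v=d[2]
print(h,v,np.hypot(h,v))
# h=-83 s +35 c ; v=-83c-35 s
ph=np.degrees(np.arctan2(35,83)); print("alpha",ph-np.degrees(np.arctan2(h,-v)))
# yellow near
E
```

```text
(array([435.28556863, 173.7821478 ,  63.45332098]), np.float64(1.9707329916758436)) (array([441.78132271,  99.91972915,  53.49496808]), np.float64(9.720531389942316))
-23.6571305235571 -96.22585546824732 99.09124625921625
alpha 36.676745640246324
```

```bash

python3 -m pendant '[[[0,-0.2,-0.3,0],[0,-0.4,-0.3,0],[0,-0.6,-0.2,0],[0,-0.8,0,0],[0,-1,0,0],[0,-1,0,0],[0,1,0,0],[0,1,0,0],[0,0.5,0,0],[0,0.2,0,0]]]' -1 20
python3 - <<'E'
from h import *
go(560,153.7,128,-83)
for n in ("scene","top"):
    im=snapshot(n); cv2.imwrite(n+"5r.png",im[:,:,::-1])
    if n=="top": crop(n,im,220,130,280,215,7,"pics/t14.png")
    else: crop(n,im,240,150,310,250,6,"pics/s14.png")
E
```

```text
time: 8.0
tool_pos: [495.7, 144.0, 149.6]
tcp_rot: [179.5, 0.6, -83.7]
ft_force: [-0.1, 0.9, -1.7]
finger_gap: 15.7
t8.00 at [495.7 144.  149.6] rot [179.5   0.6 -83.7] gap 15.7 F [-0.1  0.9 -1.7]
 need d [ 64.3   9.7 -21.6] rows: x -0.13 y -3.25 z 1.08 turn -0.15
```

View pics/s14.png

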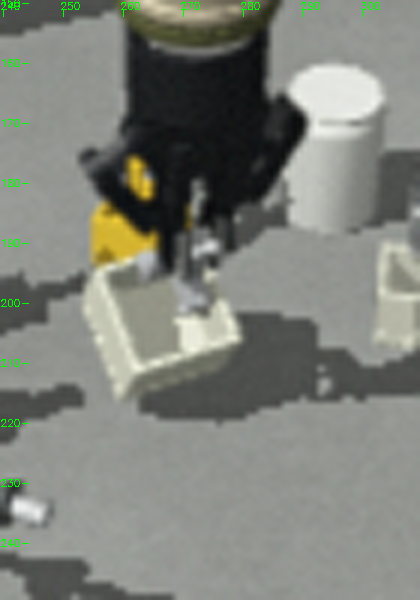

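View pics/t14.png

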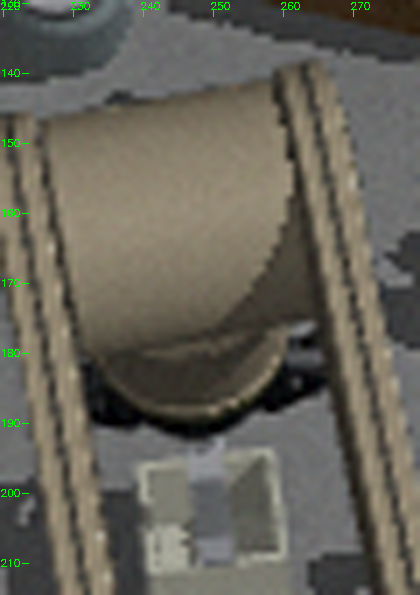

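```bash
cat >> h.py <<'E'
def alpha(sr,tl,sl,tr,yaw=6.6):
    a=tri(sr,tl);b=tri(sl,tr);m=(a[0]+b[0])/2; g=sense()["tool_pos"]+[0,0,18.7]; d=m-g
    u=np.array([np.cos(np.radians(yaw)),np.sin(np.radians(yaw)),0]);h=d@u;v=d[2]
    print(a,b,h,v,np.hypot(h,v),"alpha",np.degrees(np.arctan2(35,87))-np.degrees(np.arctan2(h,-v)))
E
python3 - <<'E'
from h import *
alpha((279.5,206.2),(239.2,195.9),(260.3,215.7),(258.4,194.1))
E
```

```text
(array([484.19944481, 179.02459785,  70.38424063]), np.float64(2.9113975835654133)) (array([492.71591797, 107.30279995,  51.37676529]), np.float64(10.058691191299888)) -7.8482660268007285 -107.92333357949542 108.20832320361718 alpha 26.074137002996626
```

```bash

python3 -m pendant '[[[0,-0.2,-0.2,0],[0,-0.4,0,0],[0,-0.6,0,0],[0,-0.8,0,0],[0,-1,0,0],[0,-1,0,0],[0,1,0,0],[0,1,0,0],[0,0.5,0,0],[0,0.2,0,0]]]' -1 20
python3 - <<'E'
from h import *
go(560,153.7,128,-83)
for n in ("scene","top"):
    im=snapshot(n); cv2.imwrite(n+"6r.png",im[:,:,::-1])
    if n=="top": crop(n,im,220,130,280,215,7,"pics/t15.png")
    else: crop(n,im,240,150,310,250,6,"pics/s15.png")
E
```

```text
time: 8.93
tool_pos: [536.5, 148.0, 154.5]
tcp_rot: [180.0, 0.7, -83.7]
ft_force: [-0.4, 0.1, -2.9]
finger_gap: 15.4
t8.93 at [536.5 148.  154.5] rot [180.    0.7 -83.7] gap 15.4 F [-0.4  0.1 -2.9]
 need d [ 23.5   5.7 -26.5] rows: x -0.16 y -1.20 z 1.32 turn -0.16
```

View pics/s15.png

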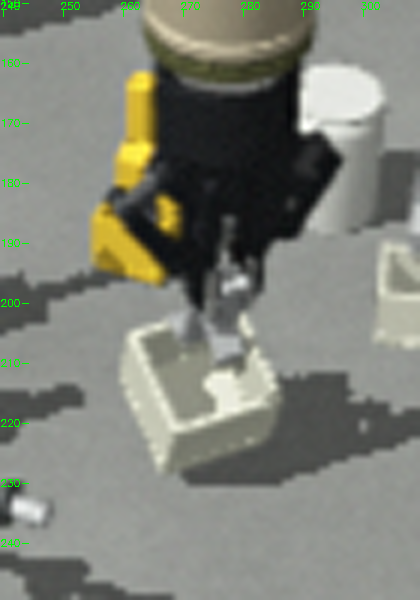

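View pics/t15.png

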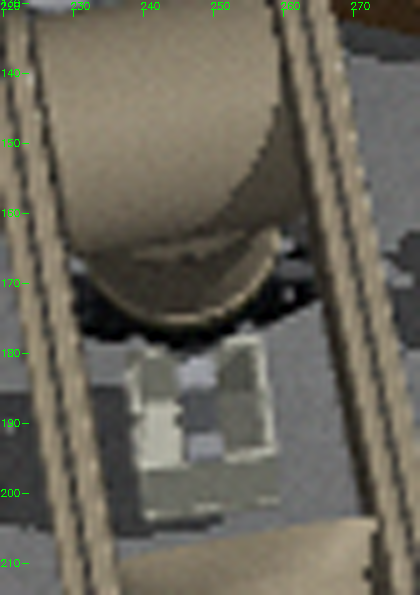

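```bash

python3 -m pendant '[[[0,0,0.2,0],[0,0,0.25,0],[0,0,0.2,0],[0,0,0.15,0],[0,0,0.1,0],[0,0,0.1,0],[0,0,0.05,0],[0,0,0,0],[0,0,0,0],[0,0,0,0]]]' -1 20
python3 - <<'E'
from h import *
go(560,153.7,128,-83)
im=snapshot("scene");crop("scene",im,240,150,310,250,6,"pics/s16.png")
E
```

```text
time: 9.87
tool_pos: [542.8, 149.3, 138.1]
tcp_rot: [-179.2, 0.7, -83.7]
ft_force: [-0.0, 0.7, -1.4]
finger_gap: 15.9
t9.87 at [542.8 149.3 138.1] rot [-179.2    0.7  -83.7] gap 15.9 F [-0.   0.7 -1.4]
 need d [ 17.2   4.4 -10.1] rows: x -0.12 y -0.88 z 0.50 turn -0.16
```

View pics/s16.png

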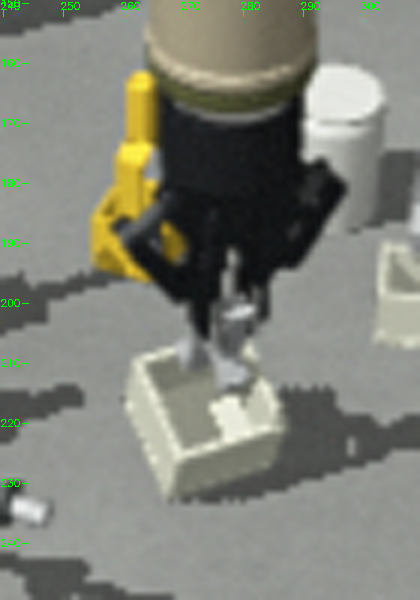

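```bash

python3 -m pendant '[[[0,0,0.1,0],[0,0,0.1,0],[0,0,0.1,0],[0,0,0.1,0],[0,0,0.05,0],[0,0,0,0],[0,0,0,0],[0,0,0,0],[0,0,0,0],[0,0,0,0]]]' -1 20
python3 -m pendant '[[[0,0,0,0],[0,0,0,0],[0,0,0,0],[0,0,0,0],[0,0,0,0],[0,0,0,0],[0,0,0,0],[0,0,0,0],[0,0,0,0],[0,0,0,0]]]' 0.1
python3 - <<'E'
from h import *
go(560,153.7,128,-83)
im=snapshot("scene");crop("scene",im,240,150,310,250,6,"pics/s17.png")
im=snapshot("top");crop("top",im,220,130,280,215,7,"pics/t17.png")
E
```

```text
time: 10.75
tool_pos: [548.7, 150.4, 137.3]
tcp_rot: [-178.4, 0.8, -83.7]
ft_force: [-0.9, -0.4, 1.9]
finger_gap: 15.4
time: 11.58
tool_pos: [548.3, 150.4, 136.3]
tcp_rot: [-178.5, 0.8, -83.7]
ft_force: [-0.7, 1.2, 0.8]
finger_gap: 46.7
t11.58 at [548.3 150.4 136.3] rot [-178.5    0.8  -83.7] gap 46.7 F [-0.7  1.2  0.8]
 need d [11.7  3.3 -8.3] rows: x -0.10 y -0.60 z 0.41 turn -0.15
```

View pics/s17.png

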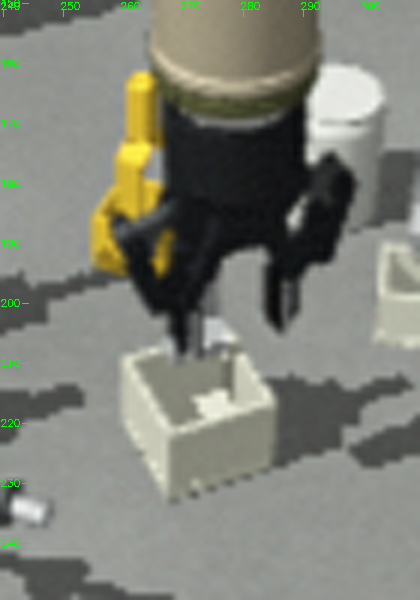

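View pics/t17.png

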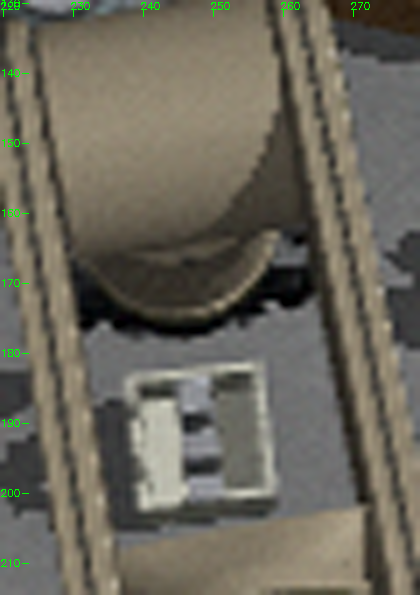

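```bash

python3 -m pendant '[[[0,0,-0.5,0],[0,0,-1,0],[0,0,-1,0],[0,0,-0.8,0],[0.5,0.4,-0.3,0],[1,0.7,0,0],[1,0.7,0,0],[1,0.7,0,0],[1,0.7,0,0],[1,0.7,0,0]]]' 0.2
python3 - <<'E'
from h import *
go(449.5,-38.5,180,-121)
im=snapshot("scene");crop("scene",im,180,150,310,250,6,"pics/s18.png")
E
```

```text
time: 12.52
tool_pos: [480.8, 31.1, 216.0]
tcp_rot: [-178.1, 0.8, -83.3]
ft_force: [-0.6, -0.8, 0.3]
finger_gap: 51.2
t12.52 at [480.8  31.1 216. ] rot [-178.1    0.8  -83.3] gap 51.2 F [-0.6 -0.8  0.3]
 need d [-31.3 -69.6 -36. ] rows: x 3.27 y 1.96 z 1.80 turn 8.22
```

View pics/s18.png

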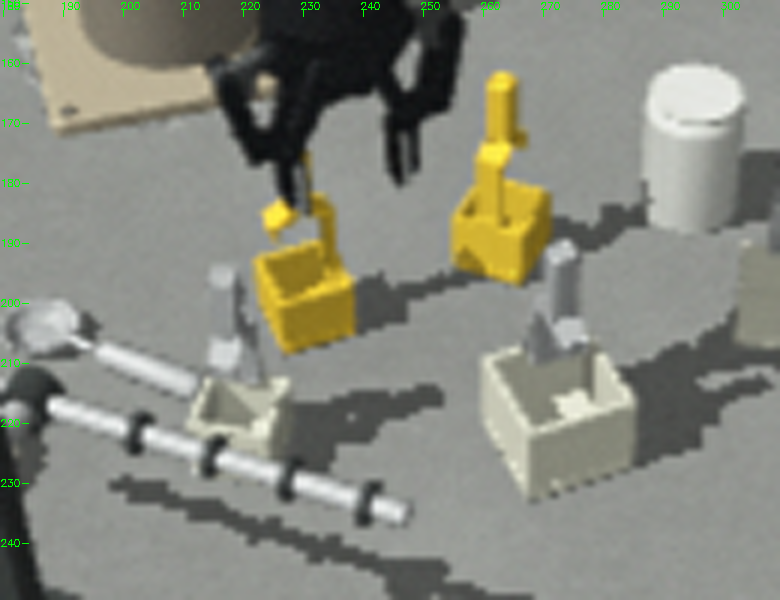

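```bash

python3 -m pendant '[[[0.9,0.5,0,0.6],[0.9,0.4,0,0.8],[0.8,0.2,0.2,1],[0.4,0,0.2,1],[0,0,0,1],[0,0,0,1],[0,0,0,1],[0,0,0,1],[0,0,0,0.5],[0,0,0,0]]]' 0.2
python3 - <<'E'
from h import *
go(449.5,-38.5,180,-121)
E
```

```text
time: 13.4
tool_pos: [459.6, -39.9, 216.2]
tcp_rot: [-178.4, 1.8, -121.7]
ft_force: [-0.9, 0.0, -0.5]
finger_gap: 51.2
t13.40 at [459.6 -39.9 216.2] rot [-178.4    1.8 -121.7] gap 51.2 F [-0.9  0.  -0.5]
 need d [-10.1   1.4 -36.2] rows: x 0.20 y 0.47 z 1.81 turn -0.15
```

```bash

python3 -m pendant '[[[0.1,0.25,0.3,0],[0.1,0.2,0.6,0],[0,0,0.8,0],[0,0,0.8,0],[0,0,0.8,0],[0,0,0.8,0],[0,0,0.6,0],[0,0,0.3,0],[0,0,0.1,0],[0,0,0,0]]]' 0.3
python3 - <<'E'
from h import *
go(449.5,-38.5,112,-121)
im=snapshot("scene");crop("scene",im,170,150,270,250,6,"pics/s19.png")
im=snapshot("top");crop("top",im,240,160,340,240,7,"pics/t19.png")
E
```

```text
time: 14.23
tool_pos: [449.1, -36.0, 105.1]
tcp_rot: [-178.4, 1.8, -120.9]
ft_force: [-0.2, 0.6, 0.5]
finger_gap: 55.6
t14.23 at [449.1 -36.  105.1] rot [-178.4    1.8 -120.9] gap 55.6 F [-0.2  0.6  0.5]
 need d [ 0.4 -2.5  6.9] rows: x 0.10 y -0.08 z -0.34 turn 0.03
```

View pics/s19.png

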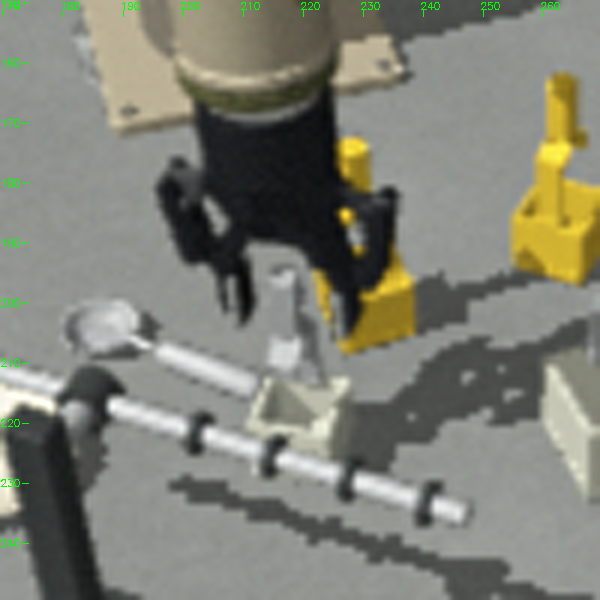

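View pics/t19.png

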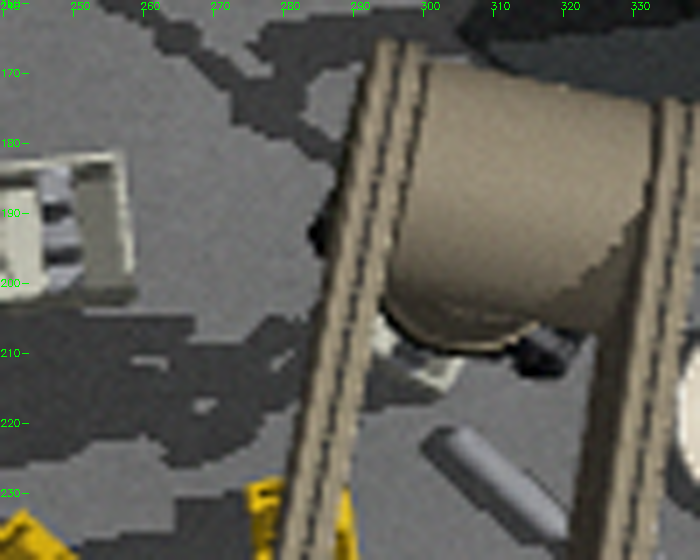

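```bash

python3 -m pendant '[[[0.05,0,-0.2,0],[0,0,-0.2,0],[0,0,0,0],[0,0,0,0],[0,0,0,0],[0,0,0,0],[0,0,0,0],[0,0,0,0],[0,0,0,0],[0,0,0,0]]]' -1 60
python3 - <<'E'
from h import *
go(449.5,-38.5,112,-121)
m=np.array([597,-156,0]);X=np.array([np.cos(np.radians(-38.4)),np.sin(np.radians(-38.4)),0]);Y=np.array([-X[1],X[0],0])
for k in (-160,-80,120):
    print(k,"final",m+Y*k,"front60",m+Y*k-60*X)
E
```

```text
time: 15.17
tool_pos: [451.4, -37.8, 118.8]
tcp_rot: [-178.0, 1.9, -120.8]
ft_force: [-0.0, -0.1, -1.0]
finger_gap: 15.2
t15.17 at [451.4 -37.8 118.8] rot [-178.     1.9 -120.8] gap 15.2 F [-0.  -0.1 -1. ]
 need d [-1.9 -0.7 -6.8] rows: x 0.08 y 0.06 z 0.34 turn 0.03
-160 final [ 497.61635516 -281.39095317    0.        ] front60 [ 450.59474772 -244.12208636    0.        ]
-80 final [ 547.30817758 -218.69547659    0.        ] front60 [ 500.28657014 -181.42660977    0.        ]
120 final [671.53773363 -61.95678512   0.        ] front60 [624.51612619 -24.6879183    0.        ]
```

```bash

python3 -m pendant '[[[0,0,-0.4,0],[0,0,-0.9,0],[0,0,-1,0.4],[0.2,0,-1,0.4],[0.5,0,-1,0.4],[0.8,0,-1,0.3],[1,0,-1,0.1],[1,0,-1,0],[1,0,-0.7,0],[0.7,0,-0.2,0]]]' -1 60
python3 - <<'E'
from h import *
go(450.6,-244,281,-128.4)
E
```

```text
time: 16.0
tool_pos: [375.7, -122.1, 288.2]
tcp_rot: [-178.5, 2.0, -128.2]
ft_force: [0.3, -0.7, -2.0]
finger_gap: 15.2
t16.00 at [ 375.7 -122.1  288.2] rot [-178.5    2.  -128.2] gap 15.2 F [ 0.3 -0.7 -2. ]
 need d [  74.9 -121.9   -7.2] rows: x 2.47 y -6.71 z 0.36 turn 0.04
```

```bash

python3 -m pendant '[[[0.2,-0.4,0,0],[0.4,-0.8,0,0],[0.4,-1,0.1,0],[0.4,-1,0.1,0],[0.4,-1,0.1,0],[0.4,-1,0,0],[0.2,-0.8,0,0],[0,-0.4,0,0],[0,-0.2,0,0],[0,0,0,0]]]' -1 60
python3 - <<'E'
from h import *
go(450.6,-244,281,-128.4)
im=snapshot("scene");cv2.imwrite("s20.png",im[:,:,::-1]);crop("scene",im,70,120,200,250,4.6,"pics/s20.png")
im=snapshot("top");cv2.imwrite("t20.png",im[:,:,::-1]);crop("top",im,320,110,430,220,5.4,"pics/t20.png")
E
```

```text
time: 16.83
tool_pos: [455.9, -250.3, 286.6]
tcp_rot: [-178.2, 2.1, -128.4]
ft_force: [0.3, 0.5, -0.7]
finger_gap: 15.3
t16.83 at [ 455.9 -250.3  286.6] rot [-178.2    2.1 -128.4] gap 15.3 F [ 0.3  0.5 -0.7]
 need d [-5.3  6.3 -5.6] rows: x -0.08 y 0.40 z 0.28 turn -0.01
```

View pics/s20.png

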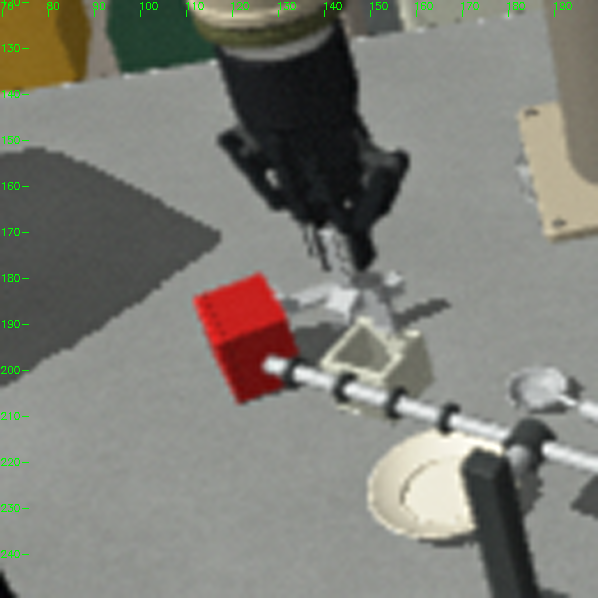

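View pics/t20.png

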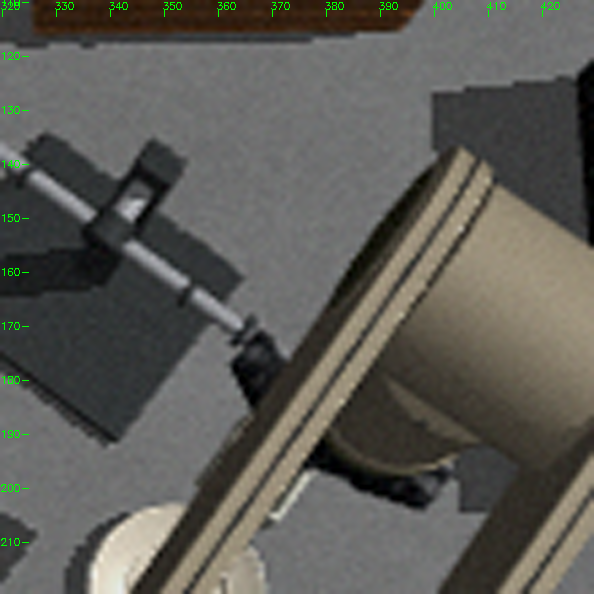

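```bash
python3 - <<'E'
from h import *
m=np.array([597,-156,230.]);X=np.array([np.cos(np.radians(-38.4)),np.sin(np.radians(-38.4)),0]);Y=np.array([-X[1],X[0],0])
f=lambda p:(proj("scene",p)+.5-[70,120])*4.6
for k in (-200,-180,-140,-100,-60): print(k,f(m+Y*k))
p=sense()["tool_pos"];print("tcp",f(p),"post top",f(p+[0,0,32]),"peak",f(p-[0,0,18.8]),"lip end",f(p+16*X-[0,0,36]))
# rim corners z = peak-55
for sx in(-25,25):
  for sy in(-25,25): print(sx,sy,f(p+sx*X+sy*Y-[0,0,73.8]))
a=np.array(sense()["tcp_rot"]);from scipy.spatial.transform import Rotation as Ro
R=Ro.from_euler('xyz',a,degrees=True).as_matrix();print("tool z in bar frame",R[:,2]@X,R[:,2]@Y)
E
```

```text
-200 [272.47653247 367.92472752]
-180 [297.24282889 375.49308467]
-140 [347.56248297 390.87031779]
-100 [398.95964116 406.57682647]
-60 [451.46928723 422.62330143]
tcp [349.02762053 268.98845564] post top [338.07592205 231.16376578] peak [355.26279003 290.52332102] lip end [346.75389212 324.5672295 ]
-25 -25 [363.61164032 319.50091101]
-25 25 [423.80968701 336.94361095]
25 -25 [320.69196895 364.87742813]
25 25 [382.21113203 383.44797562]
tool z in bar frame 0.03189695959239727 0.03713452224922601
```

```bash

python3 -m pendant '[[[0,-0.1,0.15,0],[0,-0.25,0.1,0],[0,-0.35,0,0],[0,-0.35,0,0],[0,-0.35,0,0],[0,-0.35,0,0],[0,-0.3,0,0],[0,-0.2,0,0],[0,-0.1,0,0],[0,0,0,0]]]' -1 60
python3 - <<'E'
from h import *
go(496.1,-282.4,240,-128.4)
im=snapshot("scene");cv2.imwrite("s21.png",im[:,:,::-1]);crop("scene",im,90,140,190,240,6,"pics/s21.png")
im=snapshot("top");cv2.imwrite("t21.png",im[:,:,::-1]);crop("top",im,320,110,430,220,5.4,"pics/t21.png")
E
```

```text
time: 17.77
tool_pos: [496.4, -280.3, 283.5]
tcp_rot: [-178.1, 2.1, -128.3]
ft_force: [-0.0, 0.3, -1.0]
finger_gap: 15.3
t17.77 at [ 496.4 -280.3  283.5] rot [-178.1    2.1 -128.3] gap 15.3 F [-0.   0.3 -1. ]
 need d [ -0.3  -2.1 -43.5] rows: x 0.09 y -0.05 z 2.18 turn 0.02
```

View pics/s21.png

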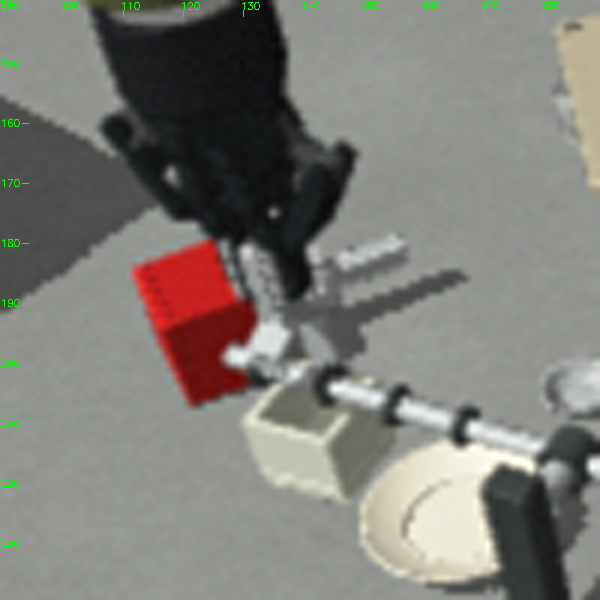

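View pics/t21.png

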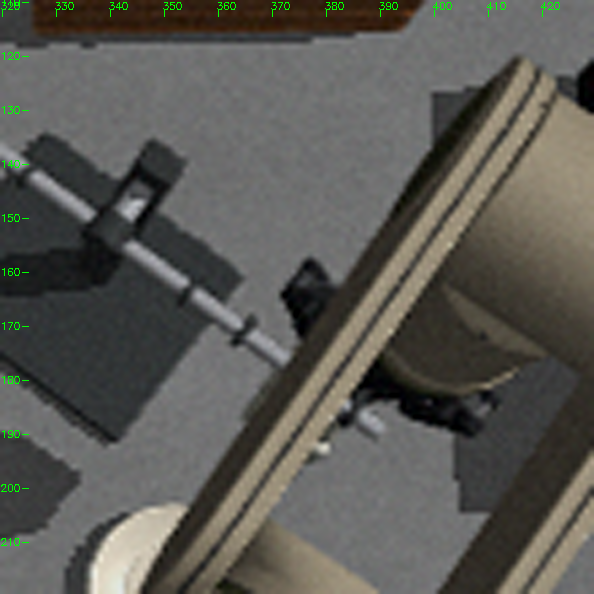

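```bash

python3 -m pendant '[[[0,0,0.2,0],[0,0,0.3,0],[0,0,0.3,0],[0,0,0.3,0],[0,0,0.3,0],[0,0,0.2,0],[0,0,0.1,0],[0,0,0.1,0],[0,0,0,0],[0,0,0,0]]]' -1 60
python3 - <<'E'
from h import *
go(496.1,-282.4,240,-128.4)
im=snapshot("scene");crop("scene",im,90,140,190,240,6,"pics/s22.png")
E
```

```text
time: 18.7
tool_pos: [497.4, -279.3, 243.6]
tcp_rot: [-178.0, 2.1, -128.3]
ft_force: [0.3, -0.1, -0.2]
finger_gap: 15.3
t18.70 at [ 497.4 -279.3  243.6] rot [-178.     2.1 -128.3] gap 15.3 F [ 0.3 -0.1 -0.2]
 need d [-1.3 -3.1 -3.6] rows: x 0.16 y -0.04 z 0.18 turn 0.02
```

View pics/s22.png

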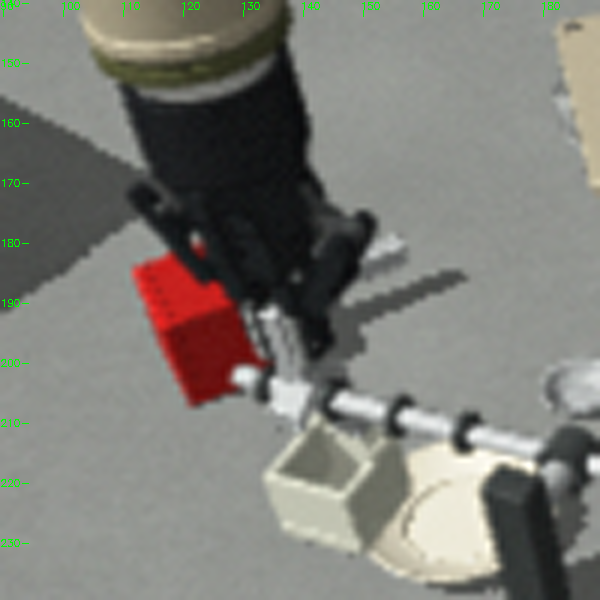

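```bash

python3 -m pendant '[[[0,0,0.1,0],[0,0,0.05,0],[0,0,0,0],[0,0,0,0],[0,0,0,0],[0,0,0,0],[0,0,0,0],[0,0,0,0],[0,0,0,0],[0,0,0,0]]]' 0
python3 - <<'E'
from h import *
go(496.1,-282.4,240,-128.4)
im=snapshot("scene");crop("scene",im,90,140,190,240,6,"pics/s23.png")
E
```

```text
time: 19.58
tool_pos: [498.0, -279.2, 241.8]
tcp_rot: [-178.0, 2.2, -128.3]
ft_force: [0.1, -0.4, 0.2]
finger_gap: 42.6
t19.58 at [ 498.  -279.2  241.8] rot [-178.     2.2 -128.3] gap 42.6 F [ 0.1 -0.4  0.2]
 need d [-1.9 -3.2 -1.8] rows: x 0.18 y -0.02 z 0.09 turn 0.03
```

View pics/s23.png

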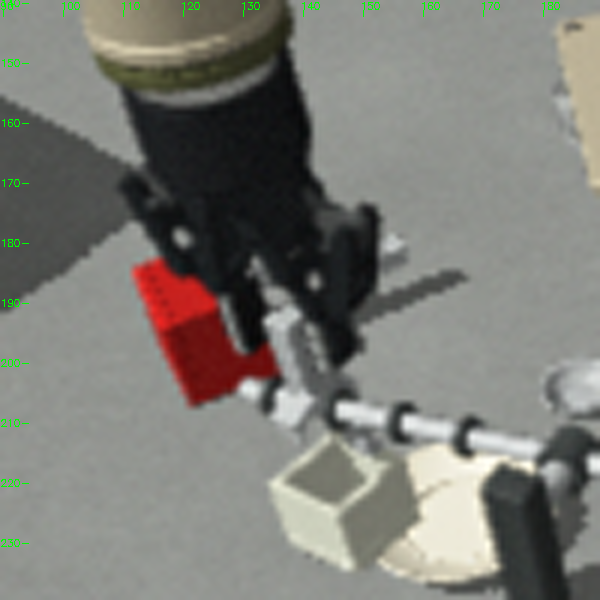

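```bash

python3 -m pendant '[[[0,0,-0.5,0],[0,0,-1,0],[0,0,-1,0],[-0.4,0.4,-0.4,0],[-1,0.8,0,0],[-1,0.8,0,0],[-1,0.7,0,-0.4],[-1,0.6,0,-0.8],[-1,0.6,0,-1],[-1,0.5,0,-1]]]' 0.2
python3 - <<'E'
from h import *
go(527,148,200,-83)
im=snapshot("scene");cv2.imwrite("s24.png",im[:,:,::-1]);crop("scene",im,100,130,300,250,4,"pics/s24.png")
im=snapshot("top");cv2.imwrite("t24.png",im[:,:,::-1]);crop("top",im,220,110,400,230,4.4,"pics/t24.png")
E
```

```text
time: 20.47
tool_pos: [496.8, -118.5, 307.7]
tcp_rot: [-177.3, 1.6, -113.6]
ft_force: [-0.3, 1.0, -0.5]
finger_gap: 51.4
t20.47 at [ 496.8 -118.5  307.7] rot [-177.3    1.6 -113.6] gap 51.4 F [-0.3  1.  -0.5]
 need d [  30.2  266.5 -107.7] rows: x -12.81 y 3.96 z 5.39 turn -6.68
```

View pics/s24.png

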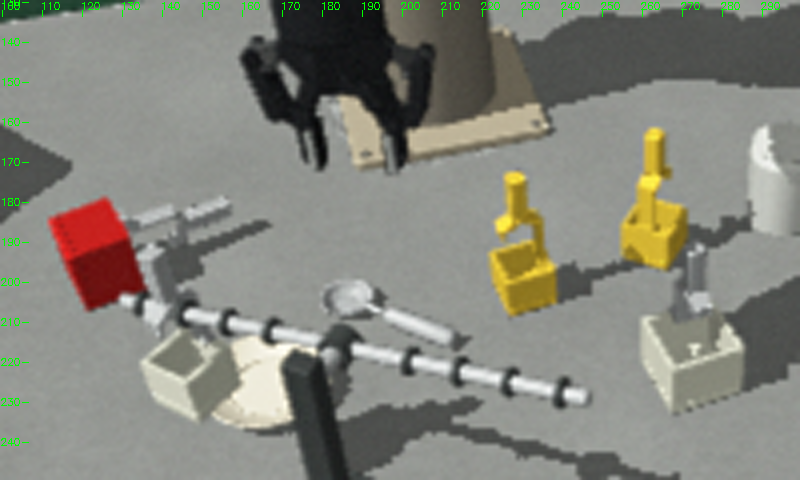

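View pics/t24.png

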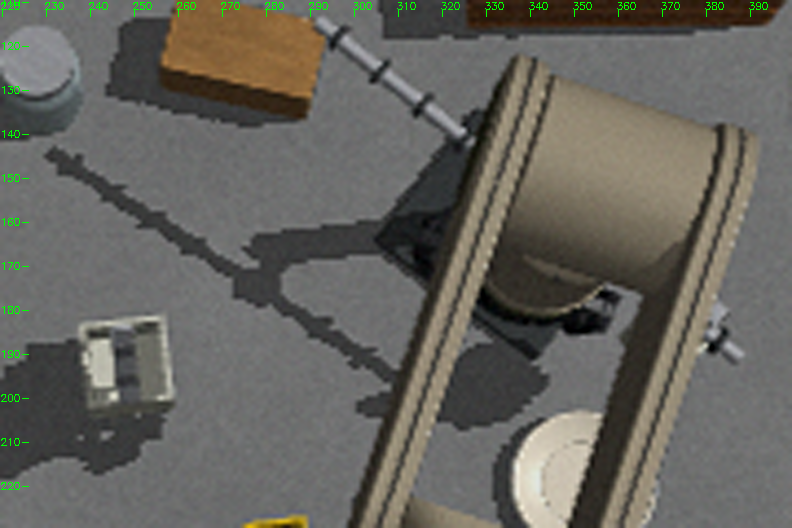

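```bash
python3 - <<'E'
from h import *
t=cv2.imread("t24.png")[:,:,::-1]
c=cv2.resize(t[175:210,232:266,::-1],None,fx=16,fy=16,interpolation=cv2.INTER_CUBIC);cv2.imwrite("pics/t25.png",c)
s=cv2.imread("s24.png")[:,:,::-1]
c=cv2.resize(s[185:238,255:293,::-1],None,fx=11,fy=11,interpolation=cv2.INTER_CUBIC);cv2.imwrite("pics/s25.png",c)
E
```

```text
(no output)
```

View pics/t25.png

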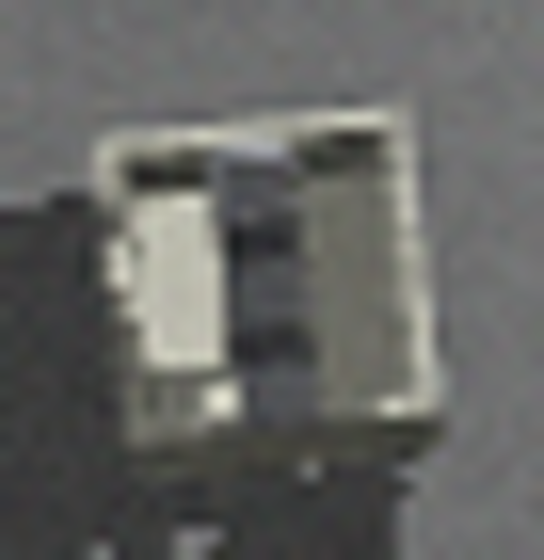

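View pics/s25.png

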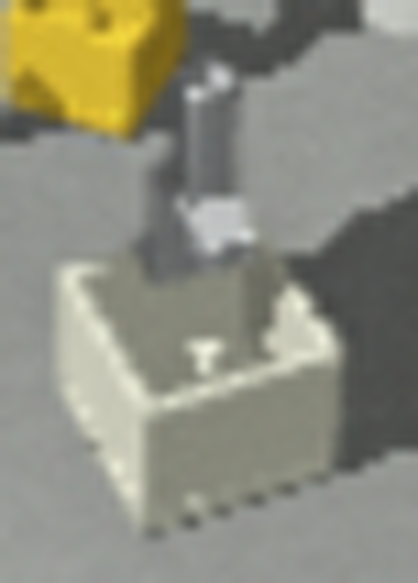

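```bash
python3 - <<'E'
from h import *
T=lambda x,y:(x/16+232-.5,y/16+175-.5);S=lambda x,y:(x/11+255-.5,y/11+185-.5)
q=np.array([plane("top",*T(*a),60)[:2] for a in ((100,150),(400,110),(432,410),(132,432))]);print(q,q.mean(0),[np.linalg.norm(q[i]-q[i-1]) for i in range(4)])
e=q-np.roll(q,1,0);print(np.degrees(np.arctan2(e[:,1],e[:,0])))
print("post top",tri(S(210,82),T(255,158)))
E
```

```text
[[530.48161708 186.23262787]
 [539.01259023 118.61348264]
 [470.44099125 111.898372  ]
 [466.07470095 179.0157119 ]] [501.50247488 148.9400486 ] [np.float64(64.80998937176207), np.float64(68.15516344575248), np.float64(68.8996146499131), np.float64(67.25921354148696)]
[   6.39343092  -82.80943416 -174.40694652   93.72210796]
post top (array([506.17504474, 146.681944  , 168.03341164]), np.float64(1.6434944356364163))
```

```bash

python3 -m pendant '[[[-0.6,0.3,0,-0.8],[-1,0.4,0,-1],[-1,0.4,0,-1],[-1,0.3,0.2,-1],[-1,0.2,0.5,-1],[-1,0.1,0.6,-1],[-1,0,0.6,-0.7],[-1,0,0.6,0],[-1,0,0.6,0],[-1,0,0.6,0]]]' 0.3
python3 - <<'E'
from h import *
go(504,147.8,132,-84)
E
```

```text
time: 21.4
tool_pos: [483.4, 84.9, 237.7]
tcp_rot: [-176.2, -0.2, -83.3]
ft_force: [0.4, -0.7, 0.0]
finger_gap: 55.7
t21.40 at [483.4  84.9 237.7] rot [-176.2   -0.2  -83.3] gap 55.7 F [ 0.4 -0.7  0. ]
 need d [  20.6   62.9 -105.7] rows: x -3.00 y -1.39 z 5.29 turn 0.15
```

```bash

python3 -m pendant '[[[-0.5,-0.2,0.2,0],[-0.7,-0.2,0.4,0],[-0.7,-0.2,0.4,0],[-0.6,-0.2,0.4,0],[-0.3,-0.1,0.4,0],[-0.1,0,0.4,0],[0,0,0.3,0],[0,0,0.2,0],[0,0,0,0],[0,0,0,0]]]' 0.3
python3 - <<'E'
from h import *
go(504,147.8,132,-84)
im=snapshot("scene");crop("scene",im,220,130,300,240,5,"pics/s26.png")
E
```

```text
time: 22.23
tool_pos: [495.4, 148.1, 178.8]
tcp_rot: [-176.5, -0.3, -83.7]
ft_force: [0.2, -0.3, 0.7]
finger_gap: 55.5
t22.23 at [495.4 148.1 178.8] rot [-176.5   -0.3  -83.7] gap 55.5 F [ 0.2 -0.3  0.7]
 need d [  8.6  -0.3 -46.8] rows: x 0.06 y -0.43 z 2.34 turn 0.06
```

View pics/s26.png

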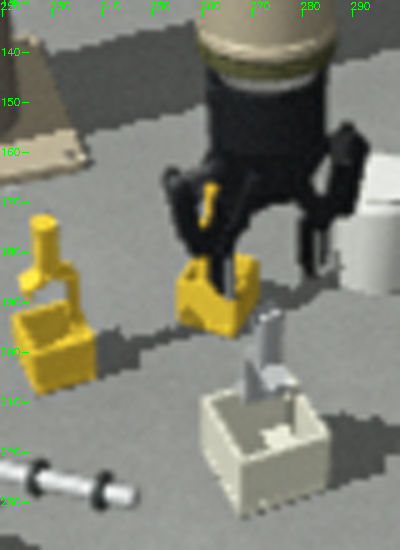

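```bash

python3 -m pendant '[[[0,-0.15,0.2,0],[0,-0.1,0.4,0],[0,0,0.5,0],[0,0,0.5,0],[0,0,0.4,0],[0,0,0.2,0],[0,0,0.1,0],[0,0,0,0],[0,0,0,0],[0,0,0,0]]]' 0.3
python3 -m pendant '[[[0,0,0,0],[0,0,0,0],[0,0,0,0],[0,0,0,0],[0,0,0,0],[0,0,0,0],[0,0,0,0],[0,0,0,0],[0,0,0,0],[0,0,0,0]]]' -1 100
python3 - <<'E'
from h import *
go(504,147.8,132,-84)
im=snapshot("scene");crop("scene",im,220,130,300,240,5,"pics/s27.png")
E
```

```text
time: 23.12
tool_pos: [504.2, 147.5, 128.4]
tcp_rot: [-176.5, -0.3, -83.9]
ft_force: [0.9, -0.4, 0.3]
finger_gap: 55.4
time: 23.95
tool_pos: [505.1, 147.7, 130.0]
tcp_rot: [-176.3, -0.3, -83.8]
ft_force: [-0.1, 0.1, -2.8]
finger_gap: 14.6
t23.95 at [505.1 147.7 130. ] rot [-176.3   -0.3  -83.8] gap 14.6 F [-0.1  0.1 -2.8]
 need d [-1.1  0.1  2. ] rows: x -0.01 y 0.05 z -0.10 turn 0.03
```

View pics/s27.png

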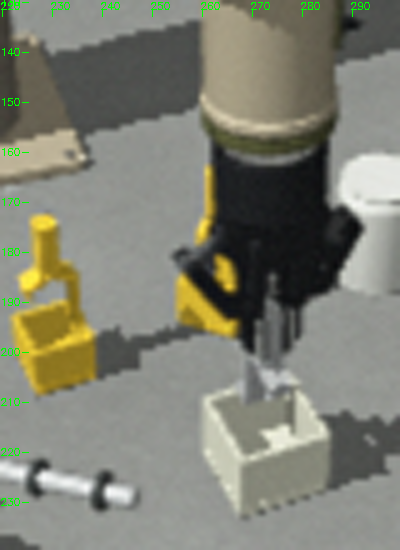

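```bash

python3 -m pendant '[[[0,0,-0.4,0],[0,0,-0.8,0.6],[0,0,-1,1],[0,0,-1,1],[0,0,-1,1],[0,0,-1,1],[0,0,-1,1],[0,0,-1,1],[0,0,-0.6,1],[0,0,-0.3,1]]]' -1 100
python3 - <<'E'
from h import *
go(615.2,-19.4,290,-128.4)
E
```

```text
time: 24.83
tool_pos: [489.8, 146.7, 298.1]
tcp_rot: [-177.5, 1.8, -124.9]
ft_force: [-0.1, 0.4, -3.6]
finger_gap: 14.7
t24.83 at [489.8 146.7 298.1] rot [-177.5    1.8 -124.9] gap 14.7 F [-0.1  0.4 -3.6]
 need d [ 125.4 -166.1   -8.1] rows: x 3.23 y -9.89 z 0.41 turn 0.77
```

```bash

python3 -m pendant '[[[0.2,-0.4,0,0.4],[0.3,-0.8,0,0.4],[0.4,-1,0,0],[0.4,-1,0,0],[0.4,-1,0,0],[0.4,-1,0,0],[0.4,-1,0.1,0],[0.3,-1,0.1,0],[0.1,-0.8,0,0],[0,-0.4,0,0]]]' -1 100
python3 - <<'E'
from h import *
go(615.2,-19.4,290,-128.4)
im=snapshot("scene");cv2.imwrite("s28.png",im[:,:,::-1]);crop("scene",im,130,120,270,250,4.5,"pics/s28.png")
im=snapshot("top");cv2.imwrite("t28.png",im[:,:,::-1]);crop("top",im,260,90,360,200,5.4,"pics/t28.png")
E
```

```text
time: 25.67
tool_pos: [588.5, -13.3, 299.7]
tcp_rot: [-177.6, 1.9, -128.2]
ft_force: [-0.2, 0.9, -1.7]
finger_gap: 14.7
t25.67 at [588.5 -13.3 299.7] rot [-177.6    1.9 -128.2] gap 14.7 F [-0.2  0.9 -1.7]
 need d [26.7 -6.1 -9.7] rows: x -0.58 y -1.24 z 0.48 turn 0.05
```

View pics/s28.png

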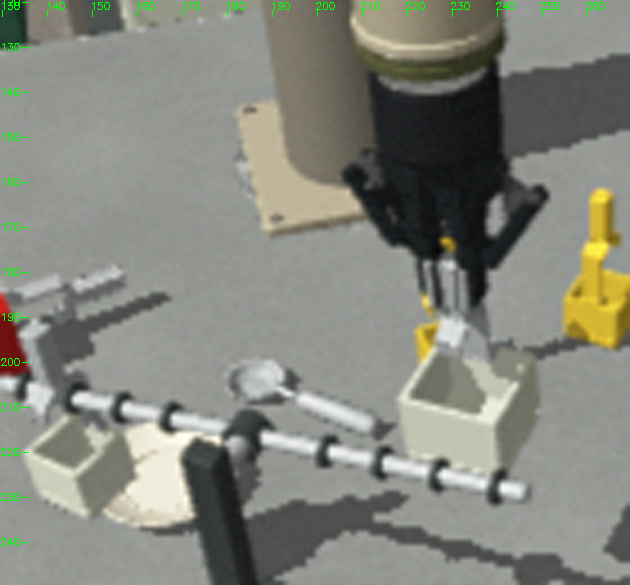

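View pics/t28.png

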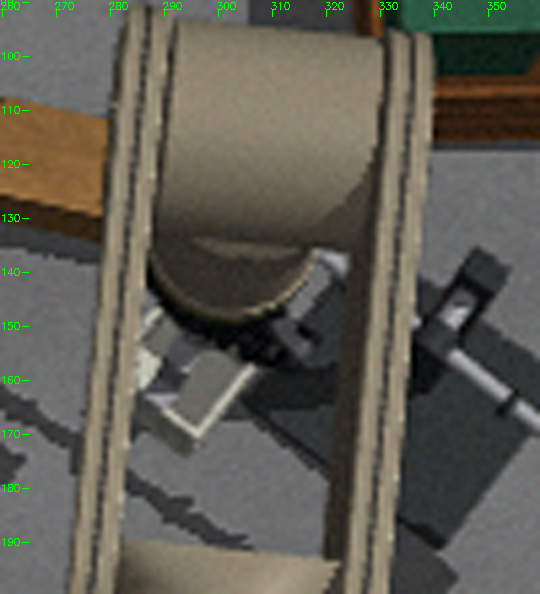

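```bash
python3 - <<'E'
from h import *
X=np.array([np.cos(np.radians(-38.4)),np.sin(np.radians(-38.4)),0]);Y=np.array([-X[1],X[0],0])
f=lambda p:(proj("scene",p)+.5-[130,120])*4.5
obs={60:(325,451),100:(377,461),140:(436,473),180:(495,486),-60:(170,416),-100:(119,407),-140:(76,398)}
for m in ([595.5,-157,230.],[597,-156,230],[591.5,-159,230.]):
  for k in obs: print(k,f(np.array(m)+Y*k+np.array([0,0,.12*k])).round(),obs[k])
p=sense()["tool_pos"]
for sx in(-35,35):
  for sy in(-35,35): print(sx,sy,f(p+sx*X+sy*Y-[0,0,69.5]))
E
```

```text
60 [329. 454.] (325, 451)
100 [385. 465.] (377, 461)
140 [442. 478.] (436, 473)
180 [501. 490.] (495, 486)
-60 [172. 420.] (170, 416)
-100 [122. 409.] (119, 407)
-140 [ 74. 399.] (76, 398)
60 [331. 455.] (325, 451)
100 [387. 467.] (377, 461)
140 [444. 479.] (436, 473)
180 [503. 492.] (495, 486)
-60 [174. 421.] (170, 416)
-100 [124. 410.] (119, 407)
-140 [ 76. 400.] (76, 398)
60 [325. 450.] (325, 451)
100 [381. 462.] (377, 461)
140 [438. 474.] (436, 473)
180 [496. 486.] (495, 486)
-60 [168. 416.] (170, 416)
-100 [119. 406.] (119, 407)
-140 [ 71. 396.] (76, 398)
-35 -35 [439.45151229 337.24182809]
-35 35 [532.49774859 362.7731794 ]
35 -35 [393.33496639 404.16249565]
35 35 [489.81555009 432.16573616]
```

```bash

python3 -m pendant '[[[-0.1,-0.1,0.2,0],[-0.15,-0.2,0.2,0],[-0.15,-0.3,0.2,0],[0,-0.3,0.1,0],[0,-0.3,0,0],[0,-0.3,0,0],[0,-0.3,0,0],[0,-0.2,0,0],[0,-0.1,0,0],[0,0,0,0]]]' -1 100
python3 - <<'E'
from h import *
go(667.5,-65.9,290,-128.4)
im=snapshot("scene");cv2.imwrite("s29.png",im[:,:,::-1]);crop("scene",im,150,140,270,250,5,"pics/s29.png")
E
```

```text
time: 26.6
tool_pos: [629.5, -30.2, 285.3]
tcp_rot: [-177.8, 1.9, -127.9]
ft_force: [-0.3, 0.5, -3.4]
finger_gap: 14.6
t26.60 at [629.5 -30.2 285.3] rot [-177.8    1.9 -127.9] gap 14.6 F [-0.3  0.5 -3.4]
 need d [ 38.  -35.7   4.7] rows: x 0.24 y -2.59 z -0.24 turn 0.12
```

View pics/s29.png

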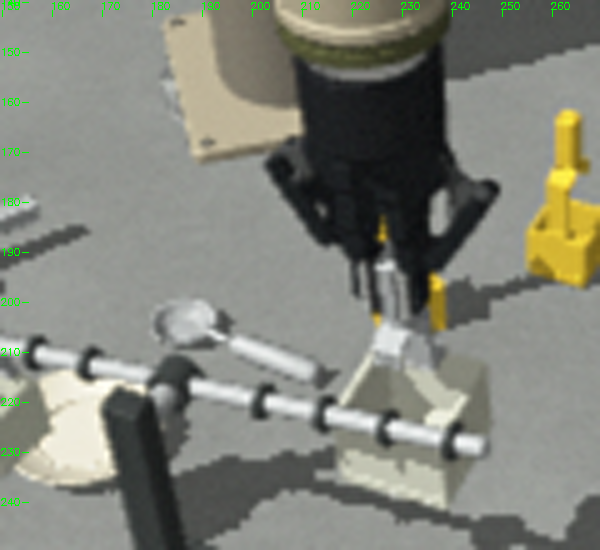

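```bash

python3 -m pendant '[[[0.1,0,-0.2,0],[0.1,-0.2,0,0],[0,-0.35,0,0],[0,-0.4,0,0],[0,-0.4,0,0],[0,-0.4,0,0],[0,-0.4,0,0],[0,-0.3,0,0],[0,-0.1,0,0],[0,0,0,0]]]' -1 100
python3 - <<'E'
from h import *
go(667.5,-65.9,290,-128.4)
im=snapshot("scene");cv2.imwrite("s30.png",im[:,:,::-1]);crop("scene",im,150,140,270,250,5,"pics/s30.png")
im=snapshot("top");cv2.imwrite("t30.png",im[:,:,::-1]);crop("top",im,260,90,360,200,5.4,"pics/t30.png")
E
```

```text
time: 27.48
tool_pos: [671.2, -69.1, 292.2]
tcp_rot: [-177.7, 1.9, -127.9]
ft_force: [-1.4, 0.7, -2.4]
finger_gap: 14.5
t27.48 at [671.2 -69.1 292.2] rot [-177.7    1.9 -127.9] gap 14.5 F [-1.4  0.7 -2.4]
 need d [-3.7  3.2 -2.2] rows: x -0.01 y 0.25 z 0.11 turn 0.11
```

View pics/s30.png

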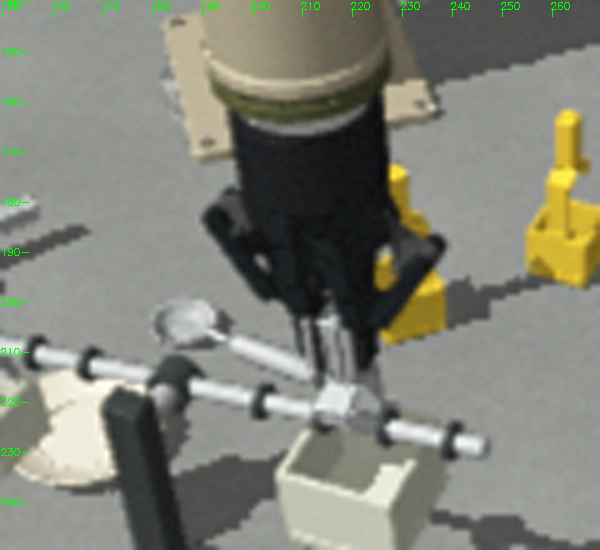

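View pics/t30.png

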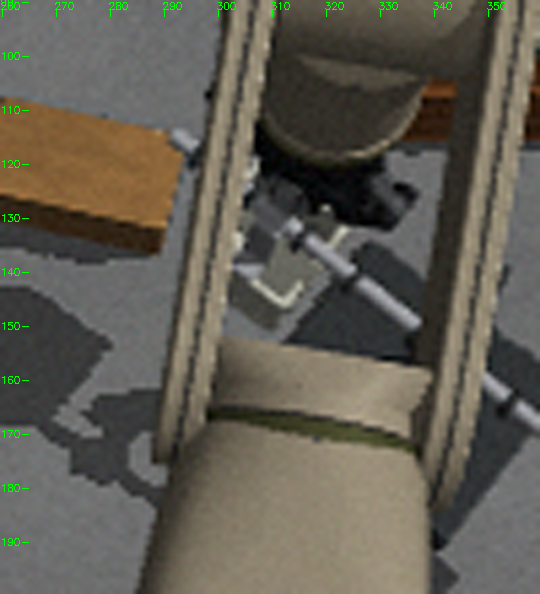

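```bash

python3 -m pendant '[[[0,0.1,0.1,0],[0,0.1,0.2,0],[0,0.05,0.3,0],[0,0,0.3,0],[0,0,0.3,0],[0,0,0.3,0],[0,0,0.2,0],[0,0,0.2,0],[0,0,0.1,0],[0,0,0,0]]]' -1 100
python3 - <<'E'
from h import *
go(667.5,-65.9,248,-128.4)
im=snapshot("scene");cv2.imwrite("s31.png",im[:,:,::-1]);crop("scene",im,150,140,270,250,5,"pics/s31.png")
E
```

```text
time: 28.42
tool_pos: [668.9, -63.4, 249.8]
tcp_rot: [-177.6, 2.1, -127.8]
ft_force: [2.3, -0.3, -0.0]
finger_gap: 15.1
t28.42 at [668.9 -63.4 249.8] rot [-177.6    2.1 -127.8] gap 15.1 F [ 2.3 -0.3 -0. ]
 need d [-1.4 -2.5 -1.8] rows: x 0.14 y -0.02 z 0.09 turn 0.14
```

View pics/s31.png

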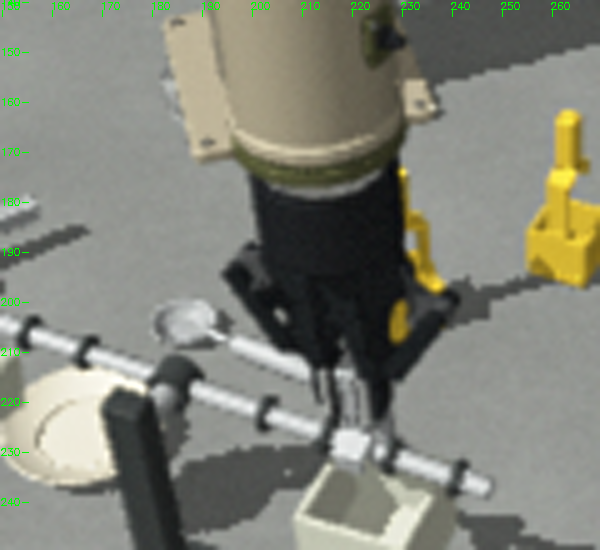

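```bash

python3 -m pendant '[[[0,0,0.05,0],[0,0,0.05,0],[0,0,0,0],[0,0,0,0],[0,0,0,0],[0,0,0,0],[0,0,0,0],[0,0,0,0],[0,0,0,0],[0,0,0,0]]]' 0
python3 - <<'E'
from h import *
go(667.5,-65.9,248,-128.4)
im=snapshot("scene");cv2.imwrite("s32.png",im[:,:,::-1]);crop("scene",im,90,140,250,260,4.8,"pics/s32.png")
E
```

```text
time: 29.3
tool_pos: [669.2, -63.9, 249.0]
tcp_rot: [-177.5, 2.1, -127.8]
ft_force: [0.1, -0.2, -1.4]
finger_gap: 42.7
t29.30 at [669.2 -63.9 249. ] rot [-177.5    2.1 -127.8] gap 42.7 F [ 0.1 -0.2 -1.4]
 need d [-1.7 -2.  -1. ] rows: x 0.13 y 0.00 z 0.05 turn 0.13
```

View pics/s32.png

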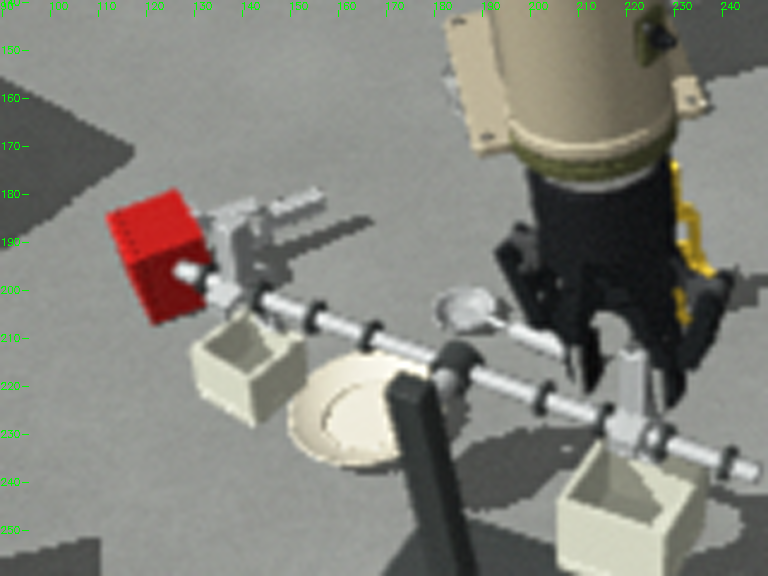

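```bash

python3 -m pendant '[[[0,0,-0.5,0],[0,0,-1,0],[0,0,-1,0],[0,0.4,-0.5,0],[-0.4,1,0,0],[-0.4,1,0,0],[-0.4,1,0,0],[-0.4,1,0,0],[-0.4,1,0,0],[-0.4,1,0,0]]]' 0.3
python3 -m pendant '[[[-0.4,1,0,0],[-0.4,1,0,0],[-0.4,1,0,0],[-0.4,1,0,0],[-0.4,1,0,0],[-0.4,1,0,0],[-0.4,1,0,0],[-0.4,1,0,-0.5],[-0.4,1,0,-0.8],[-0.4,1,0,-0.8]]]' 0.3
python3 - <<'E'
from h import *
go(437,318,112,-117.5)
E
```

```text
time: 30.18
tool_pos: [590.7, 54.0, 312.4]
tcp_rot: [-177.4, 2.2, -128.1]
ft_force: [-0.4, 0.1, -0.6]
finger_gap: 55.5
time: 31.02
tool_pos: [469.8, 249.5, 311.8]
tcp_rot: [-176.7, 2.1, -118.3]
ft_force: [0.5, -0.3, -0.7]
finger_gap: 55.7
t31.02 at [469.8 249.5 311.8] rot [-176.7    2.1 -118.3] gap 55.7 F [ 0.5 -0.3 -0.7]
 need d [ -32.8   68.5 -199.8] rows: x -2.24 y 3.07 z 9.99 turn -0.17
```

```bash

python3 -m pendant '[[[-0.3,0.4,0.3,0],[-0.4,0.6,0.5,0],[-0.4,0.7,0.7,0],[-0.4,0.7,0.8,0],[-0.3,0.7,0.9,0],[-0.1,0.4,0.9,0],[0,0.1,0.8,0],[0,0,0.6,0],[0,0,0.4,0],[0,0,0.2,0]]]' 0.3
python3 - <<'E'
from h import *
go(437,318,112,-117.5)
im=snapshot("scene");cv2.imwrite("s33.png",im[:,:,::-1]);crop("scene",im,270,130,350,230,6,"pics/s33.png")
im=snapshot("top");cv2.imwrite("t33.png",im[:,:,::-1]);crop("top",im,160,160,240,240,6,"pics/t33.png")
E
```

```text
time: 31.85
tool_pos: [428.6, 324.7, 185.4]
tcp_rot: [-176.4, 2.6, -118.6]
ft_force: [-0.8, 0.9, -0.6]
finger_gap: 55.4
t31.85 at [428.6 324.7 185.4] rot [-176.4    2.6 -118.6] gap 55.4 F [-0.8  0.9 -0.6]
 need d [  8.4  -6.7 -73.4] rows: x 0.09 y -0.53 z 3.67 turn -0.23
```

View pics/s33.png

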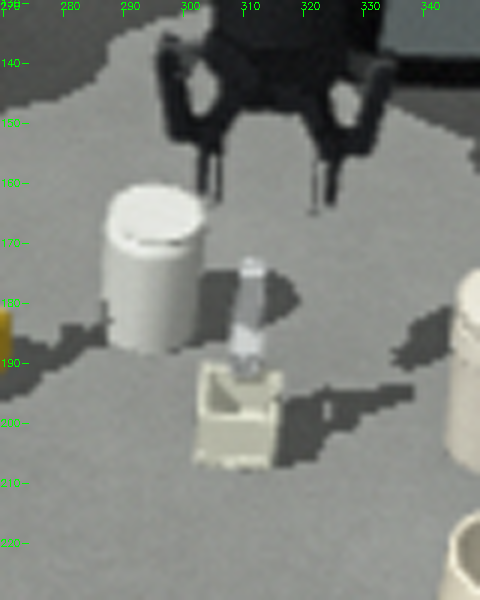

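View pics/t33.png

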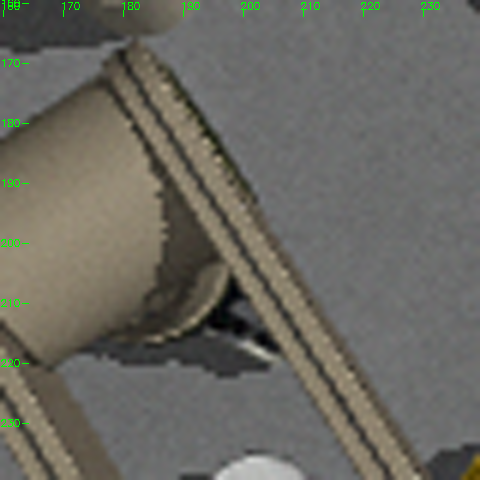

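```bash

python3 -m pendant '[[[0.1,-0.15,0.2,-0.1],[0.1,-0.15,0.5,-0.1],[0,0,0.6,0],[0,0,0.6,0],[0,0,0.6,0],[0,0,0.5,0],[0,0,0.3,0],[0,0,0.1,0],[0,0,0,0],[0,0,0,0]]]' 0.3
python3 - <<'E'
from h import *
go(437,318,115,-117.5)
im=snapshot("scene");cv2.imwrite("s34.png",im[:,:,::-1]);crop("scene",im,270,130,350,230,6,"pics/s34.png")
E
```

```text
time: 32.78
tool_pos: [441.3, 317.6, 114.0]
tcp_rot: [-176.2, 2.7, -117.8]
ft_force: [-0.0, -0.1, -0.2]
finger_gap: 55.3
t32.78 at [441.3 317.6 114. ] rot [-176.2    2.7 -117.8] gap 55.3 F [-0.  -0.1 -0.2]
 need d [-4.3  0.4  1. ] rows: x 0.08 y 0.20 z -0.05 turn -0.06
```

View pics/s34.png

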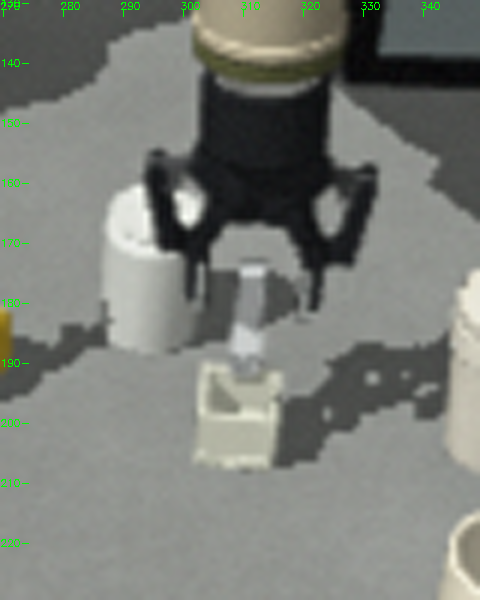

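```bash

python3 -m pendant '[[[0.05,0.1,0,0],[0,0.1,0,0],[0,0,0,0],[0,0,0,0],[0,0,0,0],[0,0,0,0],[0,0,0,0],[0,0,0,0],[0,0,0,0],[0,0,0,0]]]' -1 60
python3 - <<'E'
from h import *
go(437,318,115,-117.5)
im=snapshot("scene");cv2.imwrite("s35.png",im[:,:,::-1]);crop("scene",im,270,130,350,230,6,"pics/s35.png")
E
```

```text
time: 33.67
tool_pos: [437.9, 319.7, 116.6]
tcp_rot: [-176.1, 2.9, -117.7]
ft_force: [-0.3, 0.2, -1.4]
finger_gap: 15.1
t33.67 at [437.9 319.7 116.6] rot [-176.1    2.9 -117.7] gap 15.1 F [-0.3  0.2 -1.4]
 need d [-0.9 -1.7 -1.6] rows: x 0.09 y -0.00 z 0.08 turn -0.05
```

View pics/s35.png

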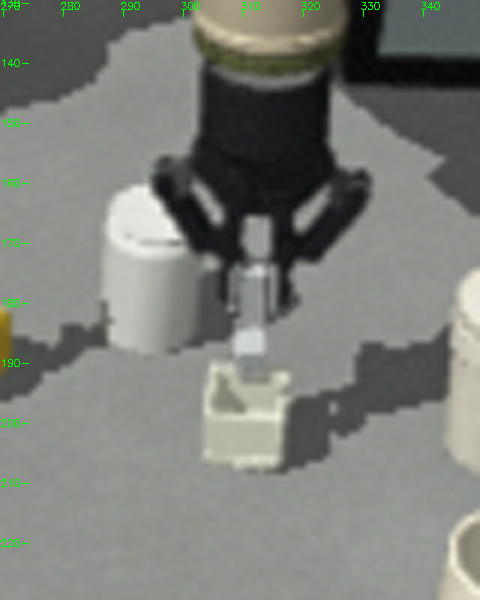

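```bash

python3 -m pendant '[[[0,0,-0.4,0],[0,0,-0.9,0],[0,0,-1,0.4],[0,0,-1,0.6],[0,0,-1,0.6],[0.2,-0.2,-1,0.5],[0.5,-0.5,-1,0.2],[0.8,-0.8,-1,0],[1,-0.95,-0.8,0],[1,-0.95,-0.3,0]]]' -1 60
python3 -m pendant '[[[1,-0.95,0,0],[1,-0.95,0,0],[1,-0.95,0,0],[1,-0.95,0,0],[1,-0.95,0,0],[1,-0.95,0,0],[1,-0.95,0,0],[1,-0.95,0,0],[0.9,-0.9,0,0],[0.5,-0.5,0,0]]]' -1 60
python3 - <<'E'
from h import *
go(488.4,-179.2,283,-128.4)
E
```

```text
time: 34.55
tool_pos: [449.4, 193.5, 290.3]
tcp_rot: [-178.5, 4.1, -125.8]
ft_force: [1.1, 0.9, -0.6]
finger_gap: 15.4
time: 35.38
tool_pos: [486.6, -78.4, 294.4]
tcp_rot: [-177.7, 4.7, -125.7]
ft_force: [0.3, -0.3, -1.1]
finger_gap: 15.5
t35.38 at [486.6 -78.4 294.4] rot [-177.7    4.7 -125.7] gap 15.5 F [ 0.3 -0.3 -1.1]
 need d [   1.8 -100.8  -11.4] rows: x 4.04 y -3.01 z 0.57 turn 0.59
```

```bash

python3 -m pendant '[[[0.4,-0.3,0,0.3],[0.6,-0.5,0.1,0.3],[0.8,-0.6,0.1,0],[0.8,-0.6,0.1,0],[0.7,-0.5,0.1,0],[0.5,-0.3,0.1,0],[0.2,-0.1,0,0],[0,0,0,0],[0,0,0,0],[0,0,0,0]]]' -1 60
python3 - <<'E'
from h import *
go(543.3,-222.7,283,-128.4)
im=snapshot("scene");cv2.imwrite("s36.png",im[:,:,::-1]);crop("scene",im,90,130,240,250,5,"pics/s36.png")
im=snapshot("top");cv2.imwrite("t36.png",im[:,:,::-1]);crop("top",im,280,100,400,220,5,"pics/t36.png")
X=np.array([np.cos(np.radians(-38.4)),np.sin(np.radians(-38.4)),0]);Y=np.array([-X[1],X[0],0])
f=lambda p:(proj("scene",p)+.5-[90,130])*5
m=np.array([593,-160,230.])
for k in (-180,-140,-100,-60,60,100,140,180):print(k,f(m+Y*k-[0,0,.06*k]))
p=sense()["tool_pos"];print(f(p),f(p-[0,0,16]),f(p+16*X-[0,0,25]))
E
```

```text
time: 36.22
tool_pos: [482.7, -182.0, 283.5]
tcp_rot: [-177.8, 4.9, -129.2]
ft_force: [-0.0, -0.1, -1.4]
finger_gap: 15.4
t36.22 at [ 482.7 -182.   283.5] rot [-177.8    4.9 -129.2] gap 15.4 F [-0.  -0.1 -1.4]
 need d [ 60.6 -40.7  -0.5] rows: x -0.34 y -3.64 z 0.03 turn -0.18
-180 [211.80126619 342.30602663]
-140 [267.53981908 361.80472496]
-100 [324.3065456  381.66310339]
-60 [382.1301597  401.89120673]
60 [562.24596541 464.9000862 ]
100 [624.60663961 486.71536326]
140 [688.18502874 508.95662655]
180 [753.0171519  531.63647643]
[397.60453406 253.07803669] [402.2451666  272.99848056] [390.48901589 300.22414617]
```

View pics/s36.png

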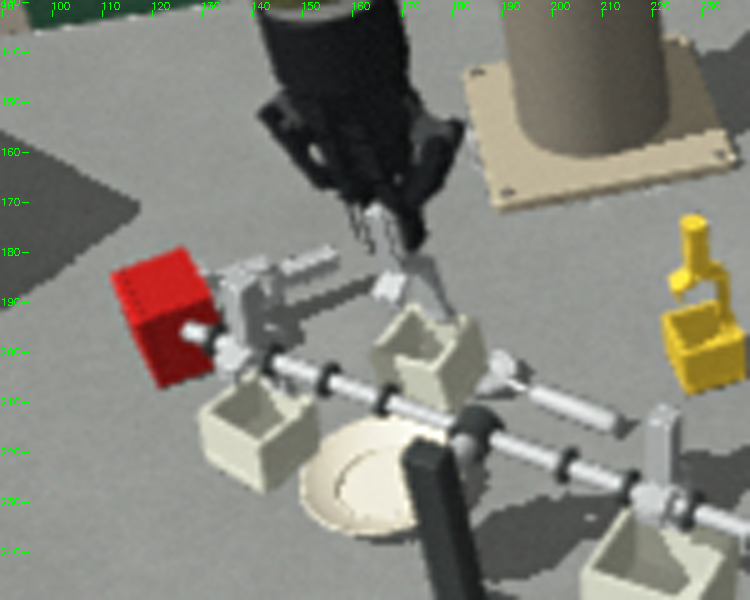

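View pics/t36.png

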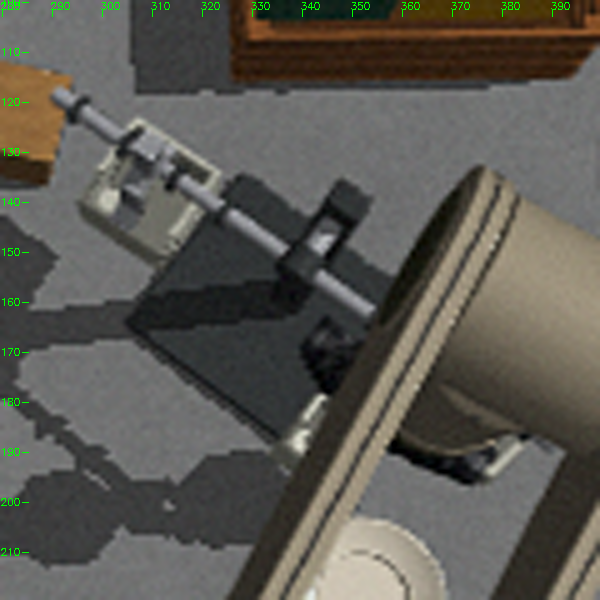

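```bash

python3 -m pendant '[[[-0.1,-0.2,0,0],[-0.1,-0.4,0,0],[-0.1,-0.5,0.05,0],[0,-0.5,0.05,0],[0,-0.5,0.05,0],[0,-0.5,0,0],[0,-0.5,0,0],[0,-0.3,0,0],[0,-0.15,0,0],[0,0,0,0]]]' -1 60
python3 - <<'E'
from h import *
go(543.3,-222.7,253,-128.4)
im=snapshot("scene");cv2.imwrite("s37.png",im[:,:,::-1]);crop("scene",im,100,140,220,240,6,"pics/s37.png")
E
```

```text
time: 37.15
tool_pos: [550.3, -221.2, 284.6]
tcp_rot: [-177.7, 5.0, -128.8]
ft_force: [0.4, -0.1, -0.6]
finger_gap: 15.2
t37.15 at [ 550.3 -221.2  284.6] rot [-177.7    5.  -128.8] gap 15.2 F [ 0.4 -0.1 -0.6]
 need d [ -7.   -1.5 -31.6] rows: x 0.27 y 0.22 z 1.58 turn -0.10
```

View pics/s37.png

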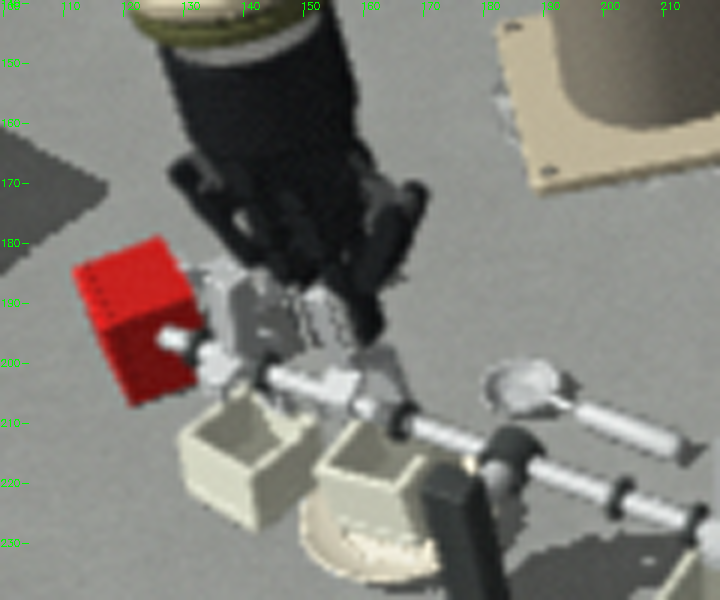

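```bash

python3 -m pendant '[[[0.05,0.1,0.1,0],[0.05,0.1,0.15,0],[0,0,0.2,0],[0,0,0.2,0],[0,0,0.2,0],[0,0,0.2,0],[0,0,0.15,0],[0,0,0.1,0],[0,0,0.1,0],[0,0,0,0]]]' -1 60
python3 - <<'E'
from h import *
go(543.3,-222.7,253,-128.4)
im=snapshot("scene");cv2.imwrite("s38.png",im[:,:,::-1]);crop("scene",im,100,140,220,240,6,"pics/s38.png")
E
```

```text
time: 38.03
tool_pos: [546.8, -217.9, 254.0]
tcp_rot: [-177.6, 5.0, -128.8]
ft_force: [1.1, -0.9, -0.5]
finger_gap: 15.2
t38.03 at [ 546.8 -217.9  254. ] rot [-177.6    5.  -128.8] gap 15.2 F [ 1.1 -0.9 -0.5]
 need d [-3.5 -4.8 -1. ] rows: x 0.30 y -0.01 z 0.05 turn -0.09
```

View pics/s38.png

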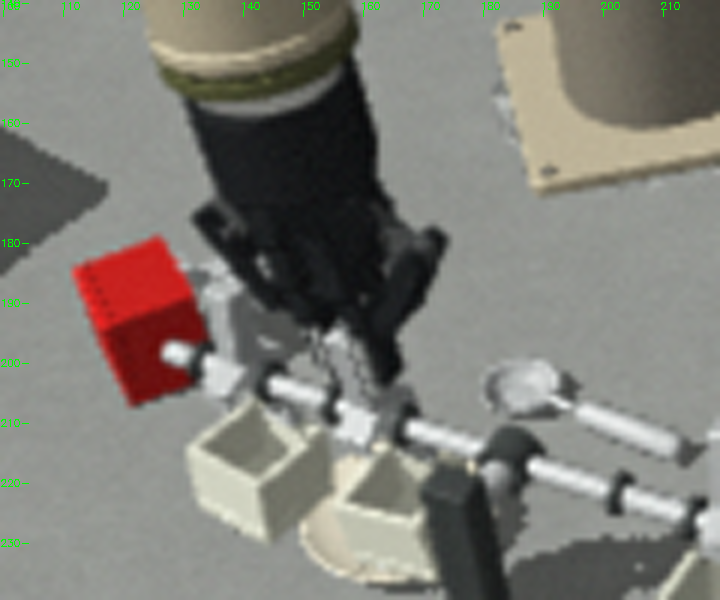

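```bash

python3 -m pendant '[[[0.1,0,0,0],[0.1,0,0,0],[0.05,0,0.05,0],[0,0,0.05,0],[0,0,0,0],[0,0,0,0],[0,0,0,0],[0,0,0,0],[0,0,0,0],[0,0,0,0]]]' -1 60
python3 -m pendant '[[[0,0,0,0],[0,0,0,0],[0,0,0,0],[0,0,0,0],[0,0,0,0],[0,0,0,0],[0,0,0,0],[0,0,0,0],[0,0,0,0],[0,0,0,0]]]' 0
python3 - <<'E'
from h import *
go(543.3,-222.7,253,-128.4)
im=snapshot("scene");cv2.imwrite("s39.png",im[:,:,::-1]);crop("scene",im,100,140,220,240,6,"pics/s39.png")
E
```

```text
time: 38.92
tool_pos: [544.2, -221.6, 252.6]
tcp_rot: [-177.6, 5.0, -128.8]
ft_force: [-0.2, 0.1, -0.3]
finger_gap: 15.0
time: 39.75
tool_pos: [544.2, -221.9, 252.7]
tcp_rot: [-177.5, 5.0, -128.8]
ft_force: [0.2, -0.1, 0.5]
finger_gap: 42.6
t39.75 at [ 544.2 -221.9  252.7] rot [-177.5    5.  -128.8] gap 42.6 F [ 0.2 -0.1  0.5]
 need d [-0.9 -0.8  0.3] rows: x 0.06 y 0.01 z -0.02 turn -0.08
```

View pics/s39.png

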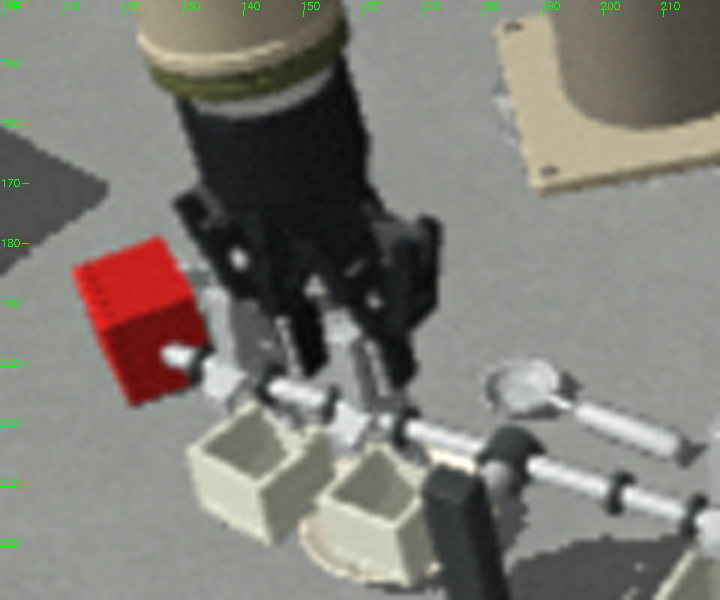

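```bash

python3 -m pendant '[[[-0.02,0,-0.3,0],[-0.04,0,-0.6,0],[-0.05,0,-0.8,0],[-0.05,0,-0.8,0],[0,0,-0.8,0],[0,0.5,-0.5,0],[0,1,0,0],[0,1,0,0],[0,1,0,0],[0,0.5,0,0]]]'
python3 - <<'E'
from h import *
go(543.3,-222.7,253,-128.4)
im=snapshot("scene");cv2.imwrite("s40.png",im[:,:,::-1]);crop("scene",im,100,140,260,260,4.9,"pics/s40.png")
im=snapshot("top");cv2.imwrite("t40.png",im[:,:,::-1]);crop("top",im,280,100,400,220,5,"pics/t40.png")
E
```

```text
time: 40.63
tool_pos: [476.2, -172.1, 338.8]
tcp_rot: [-177.1, 5.1, -128.8]
ft_force: [0.4, -0.6, 0.5]
finger_gap: 42.8
t40.63 at [ 476.2 -172.1  338.8] rot [-177.1    5.1 -128.8] gap 42.8 F [ 0.4 -0.6  0.5]
 need d [ 67.1 -50.6 -85.8] rows: x -0.13 y -4.20 z 4.29 turn -0.09
```

View pics/s40.png

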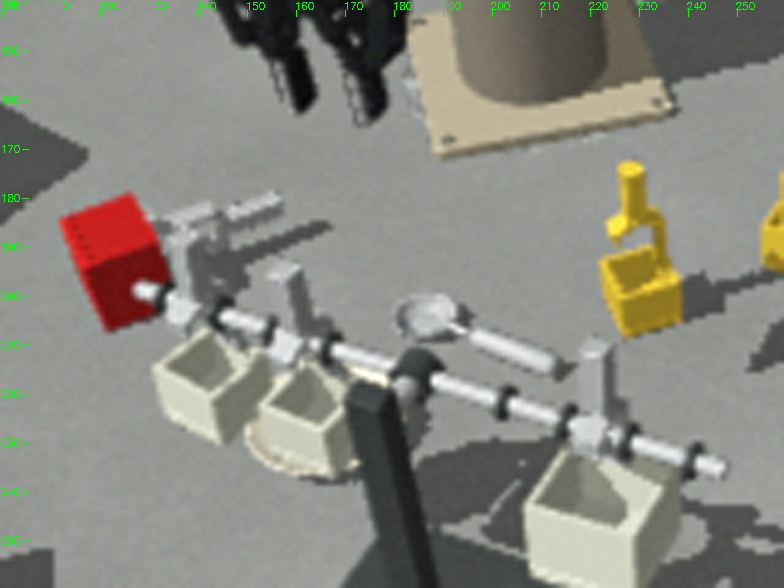

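View pics/t40.png

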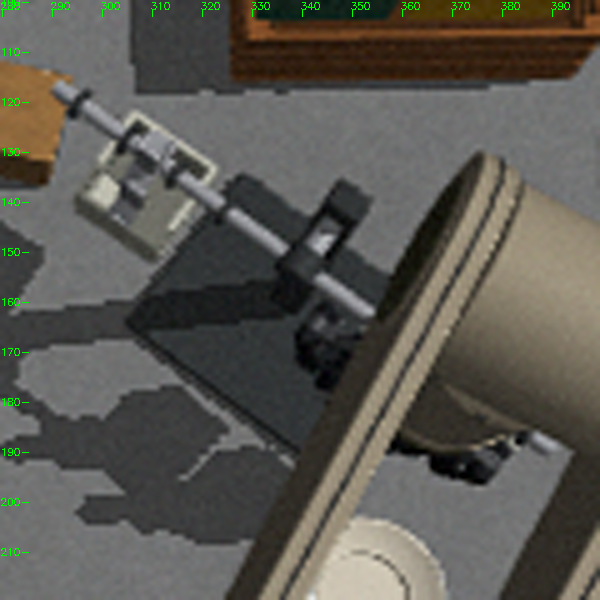

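```bash

python3 -m pendant '[[[0,0.5,-0.3,0],[0,0.8,-0.3,0],[0,0.4,0,0],[0,0,0,0],[0,0,0,0],[0,0,0,0],[0,0,0,0],[0,0,0,0],[0,0,0,0],[0,0,0,0]]]'
python3 - <<'E'
from h import *
im=snapshot("scene");a=cv2.imread("s40.png")[:,:,::-1]
d=np.abs(im.astype(int)-a.astype(int))[185:260,120:262].max(2);print("changed px",(d>40).sum())
crop("scene",im,100,140,260,260,4.9,"pics/s41.png");cv2.imwrite("s41.png",im[:,:,::-1])
t=snapshot("top");cv2.imwrite("t41.png",t[:,:,::-1]);crop("top",t,140,100,400,260,3,"pics/t41.png")
print(sense()["ft_force"],sense()["qd"].round(2))
E
```

```text
time: 41.57
tool_pos: [451.4, -153.6, 351.5]
tcp_rot: [-176.9, 5.1, -128.9]
ft_force: [-0.3, 0.5, 0.3]
finger_gap: 42.9
changed px 53
[-0.1610033   0.39297824  0.80831111] [ 0.01 -0.25 -0.05  0.05  0.11  0.02]
```

View pics/s41.png

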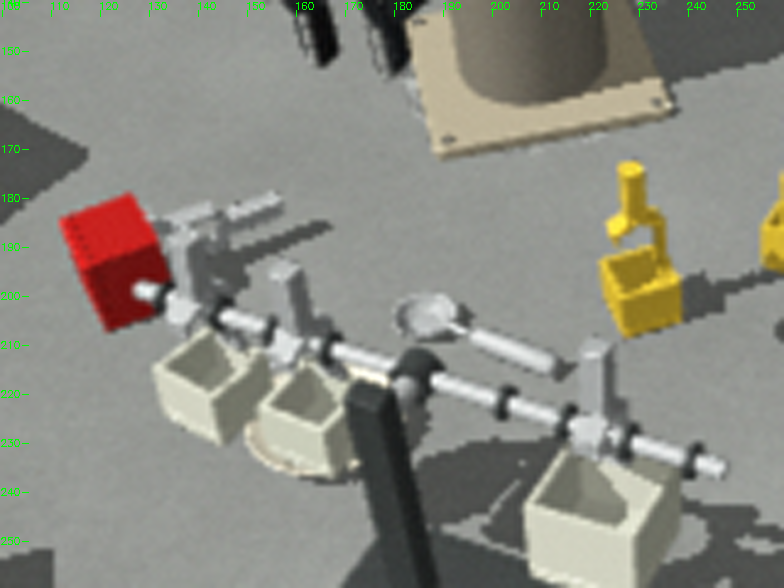

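View pics/t41.png

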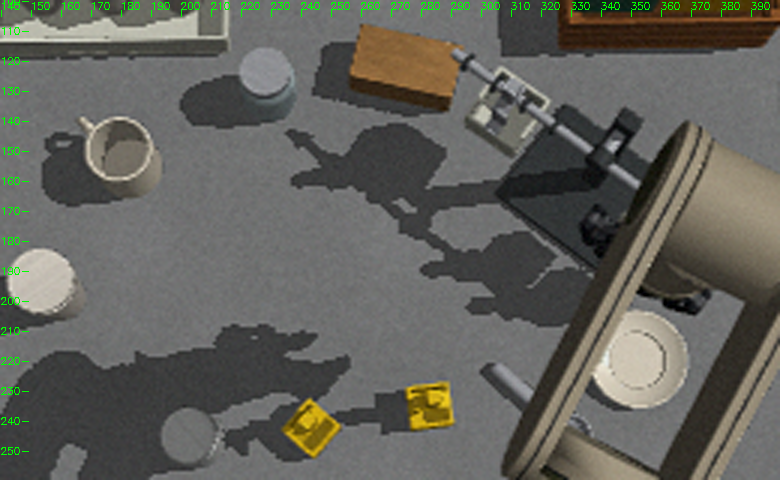

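```bash

python3 -m pendant '[[[0,0,0,0],[0,0,0,0],[0,0,0,0],[0,0,0,0],[0,0,0,0],[0,0,0,0],[0,0,0,0],[0,0,0,0],[0,0,0,0],[0,0,0,0]]]'
python3 - <<'E'
from h import *
a=cv2.imread("s41.png")[:,:,::-1]
for i in range(3):
    im=snapshot("scene");d=np.abs(im.astype(int)-a.astype(int))[185:260,120:262].max(2);print((d>40).sum());a=im
E
```

```text
time: 42.5
tool_pos: [451.3, -153.5, 351.5]
tcp_rot: [-176.9, 5.1, -128.9]
ft_force: [0.6, -1.0, -0.3]
finger_gap: 42.6
1
0
0
```

At rest: no pixels in the rack area are changing between frames.

```bash
python3 -c "
from bench import *
print(hand_in())"
```

```text
the job is handed in; nothing more can be done
None
```

The job is handed in at about 42.6 s of the 72 s allowed; the hand-in reports no verdict.

- **Standing the large caddy:** I lifted it loosely by its post, swung it towards upright, set it on its base edge and let go. The camera pictures then showed it standing.
- **Hanging:** The first small caddy went in the outer right slot and the large one in the middle left. The second small one went in the inner right slot, each let go before the next.

**Last checks:**
- In the scene view all three hooks sit between their collars.
- The bar's end points are within about 1 px of where they were when it was empty, so it is level.
- There were no pixel changes around the rack over the last frames, and the arm was well clear.
- In the last top view the mug, jar, tin and cups look unmoved. The saucer and spoon were partly behind the arm there but look in place in the scene view.

**What disagreed or went wrong:**
- The two cameras placed the bar about 6 mm apart along its length. I corrected its position by about 4 mm from pictures of the collars, so the hooks may be a few mm off-centre in their slots.
- A first try at dragging the large caddy upright only slid it along the counter; swinging it worked.
- The tool had drifted about 6 degrees off vertical by the end, without visible harm.
- I only judged the bar's tilt from pictures, so I have no reading of how far it dipped on the way.

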